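Load the boom tray and hold the boom out at the mark

TASK

With the telescoping boom still locked home, pour all five steel balls from the aluminium cup into the blue tray on the boom's end and stand the empty cup upright on the bench again. Then squeeze the red lock button on the boom's black head, draw the boom out until its yellow pointer stands at the red marker on the scale, and hold it there: finish still gripping the head with the button pressed in, all balls in the tray, because the boom springs back if let go. Leave the red marker where it is set and do not disturb the tin, abrasive block and brass blank standing about.

Things in the scene. Friction and masses are not known exactly. Their poses are not given: they have to be found in the camera images.
- gauge_stand: fixed stand of the boom; origin: on the bench under the tube's centre. Its -y is the way the boom extends, its -x the side with the lock button. Base plate 110 x 130 x 12, post, level aluminium tube 30 x 30, 160 long (y -80 to 80), axis 95 and top 110 above the bench. White scale on the tube's top, black lines each 5 mm, longer each 10.
- boom (a joint): extension of the boom (m): 0 = home, where the lock holds it, up to 0.105. Once released, an inner spring pulls it home with about 3 N at home and 4.5 N at full extension, so it runs back if let go; the sliding part weighs 0.5 kg.
- boom_head (a point): grip point in the boom's black sliding head; axes as the stand's. Head 34 (x) x 36 (y) x 50 (z): top 17 above this point (122 above the bench), underside 33 below. At home it is 4 from the tube's mouth; the tray begins 20 beyond its front. Free on both x sides. A thin pointer rod runs back from it over the tube (top 117 above the bench); a steel ledge with the lock's catch lies under it.
- lock_button (a joint): travel of the lock button (m): 0 = out (locks the boom at home), 0.006 = fully in; the boom is free from about 0.005. A spring pushes it out: 3 N at the start, 6.6 N fully in. It rides with the head. Squeezing the head across x presses it.
- button_face (a point): centre of the outer face of the red round lock button, diameter 22, which stands 10 out of the -x side of the head (4 when fully in); it moves toward +x when pressed. Head and button together are 44 across x, 38 with the button in.
- tray_in (a point): centre of the inner floor of the blue open tray on the boom's end; axes as the stand's. Inside 92 x 92, walls 4 thick, rim 38 above this floor (112 above the bench). At home its centre is 88 beyond the head's centre in -y.
- pointer_tip (a point): tip line of the yellow pointer at the rear end of the boom's pointer rod, above the scale; moves with the boom. Axes as the stand's.
- marker_line (a point): line of the red marker clip on the scale (blade 2 wide along y, reaching in from -x); axes as the stand's. Its place varies, 40 to 90 mm of boom extension. The pointer is at the mark when pointer_tip and marker_line agree along the stand's y. The pointer passes over freely; the clip moves only if pushed with some 20 N.
- cup: round open aluminium cup, loose, 110 g; origin: centre of its underside, z up. Height 70; outer diameter 55 at the foot, widening evenly to 64 at the rim; wall 3, bottom 5 thick. It holds the five balls at the start; they roll out once it is tipped some 20 degrees past level.
- ball_1_center (a point): centre of bearing ball 1 of 5: bright steel ball, diameter 16, 17 g; all five lie in the cup at the start
- ball_2_center (a point): centre of bearing ball 2 of 5: bright steel ball, diameter 16, 17 g; all five lie in the cup at the start
- ball_3_center (a point): centre of bearing ball 3 of 5: bright steel ball, diameter 16, 17 g; all five lie in the cup at the start
- ball_4_center (a point): centre of bearing ball 4 of 5: bright steel ball, diameter 16, 17 g; all five lie in the cup at the start
- ball_5_center (a point): centre of bearing ball 5 of 5: bright steel ball, diameter 16, 17 g; all five lie in the cup at the start
- parts_tin: bystander, not part of the job: closed round white tin, 47 x 47 x 22, standing on the bench; origin: centre of its underside
- abrasive_block: bystander, not part of the job: dark green abrasive block, 30 x 62 x 16, lying on the bench; origin: centre of its underside
- brass_blank: bystander, not part of the job: flat blank of brass, 32 x 50 x 10, lying on the bench; origin: centre of its underside

How it is judged:
By the outcome, as a careful person would: the job done as asked, in the order asked, and still so for the second after the job is handed in, while the arm keeps its last pose, push and grip.
It also fails if it takes over 64 s, if anything falls off the work surface, if the arm or the gripper's body presses on something with over 40 N, if the wrist force passes 120 N, or if a joint passes its speed limit or range.

ROBOT

A 7-joint arm with a two-finger parallel gripper is mounted at the origin on a cart in front of the work surface, level with it; the furniture and walls round the work are solid. World frame = base frame: x ahead of the robot, y to its left, z up, the work surface at z = 0. Lengths are in m, angles in rad, forces in N, time in s.
With the tool pointing down it reaches from about 0.4 to 0.85 m from the base axis. Payload 10.4 kg.
Tool frame: the origin (TCP) lies on the front face of the gripper's body, between the roots of the fingers; the fingertips stand 70 mm ahead of it and the grasp point (between the pads) lies 51 mm ahead of it (grasp_offset is the distance from the TCP to the grasp point, in m); z points along the fingers, y is the direction in which the jaws open and shut (so a half turn about z gives the same grasp; the last joint's range is limited). The gripper opens to 87 mm and grips with 3 to 60 N. Pads are 19 mm wide; open, the fingers measure 117 mm over their backs; the gripper's body (75 mm by 190 mm) begins 51 mm behind the grasp point.
Start: joints at [1.287, 0.332, -0.065, 1.46, 0.022, 1.35, -0.088], TCP at [0.161, -0.604, 0.292] pointing down, gripper open.
Joint ranges: [-2.6, 2.6], [-0.5, 2.12], [-1.47, 1.34], [0.16, 2.42], [-1.27, 4.41], [0.06, 2.06], [-2.6, 2.6]. Speed limits (rad/s): [2.22, 2.22, 2.79, 2.79, 3.14, 3.14, 3.14].

INTERFACE

Orientations are given as a unit quaternion [x, y, z, w].
In Python, from bench import * gives the robot as it stands. The module is installed in compiled form; this text tells all that it offers.
- The arm moves only by the tool arm_command, never from a script. Its argument "commands" is a list of rows, each a list of 3 entries, a list of its own where there are three numbers: the opening in per cent of the stroke, from 0 (shut) to 100 (fully open), then the shift along the tool's x, y, z in m, then the turn, a rotation vector about the tool's x, y, z in rad. A call has exactly 10 rows; each row is the pose to reach, as a shift and turn from the pose commanded when the call began, along the tool's axes at that moment; what a row does not reach only later rows make up. A row lasts 1/12 s, in which the tool goes at most 41.7 mm and 7.16 degrees, less where a joint would pass 70% of its speed; a pose out of reach is approached as far as the arm can. A call with a gripper value outside its range is refused whole. The fingers move at their own pace and stop on an object; "squeeze" is the grip in N (left out, the last holds). Time passes only in rows, so rows that repeat a pose let the fingers close, or fill a call up. It gives the time, the measured TCP pose, the force and the opening at its end, in the units of the state.
- read_state(): the state, without advancing time (a new reading comes with each control period).
- camera(name): name is "scene" or "top" or "wrist"; returns a dict with "pixels" (420x560x3 uint8, red, green, blue), "fx", "fy", "cx", "cy" (pixels), "rvec" (rotation vector, rad) and "tvec" (3), from world to camera coordinates, as OpenCV has them; the wrist camera has in their place "mount" (4x4, takes a point from camera to tool coordinates, whose origin is the TCP and whose axes are the flange's). Camera axes: x right, y down, z forward; pixel columns grow to the right and rows downward; lengths in m; the calibration is good to about 2 mm. A picture is of the moment at which its call begins: read the wrist's pose just before it. There is no depth.
- close_job(): hands the job in, once; it reports no verdict.
The state is a dict: "time": time; "joint_positions": joint angles; "joint_vel": joint speeds; "joint_torque": joint torques, N m; "ee_pos": TCP position; "eef_rot": TCP orientation; "ft_force": force on the tool from outside, world axes, zero at the start; "torque": the same for the moment, N m; "width": finger opening in m.
Only numpy, scipy, OpenCV 4.12 (cv2) and the standard library are available. Lean on these libraries where they do the work, as an engineer would, in place of code of your own. Each camera call takes 0.05 s, during which the arm holds its last target.

## Working session

There is one attempt and no reset: what is moved stays moved. The work goes in short steps, Python scripts to look and compute and a tool call to move; the robot and the scene stay as the last step left them, time stands still between calls to the robot, and variables do not carry over. Pictures are saved under pics/ and viewed, and the job is handed in when it is done.

Besides the shell and the picture viewer there is one more tool, called after "Call:" as name([rows], argument=value, ...), one row to a line, values as JSON. arm_command: Moves the arm, as the interface text tells. Its arguments: {"type":"object","properties":{"commands":{"type":"array","items":{"type":"array"}},"squeeze":{"type":"number"}},"required":["commands"]}

```bash
mkdir -p pics; python3 - <<'E'
from bench import *
import cv2
s=read_state()
print({k:(v if not hasattr(v,'__len__') else [round(float(x),4) for x in v]) for k,v in s.items()})
for n in ["scene","top","wrist"]:
    c=camera(n)
    cv2.imwrite(f"pics/{n}0.png",c["pixels"][:,:,::-1])
    print(n,c["fx"],c["fy"],c["cx"],c["cy"],c.get("rvec"),c.get("tvec"),c.get("mount"))
E
```

```text
{'time': 0.0, 'joint_positions': [1.2874, 0.3329, -0.0647, 1.4609, 0.0216, 1.3499, -0.0885], 'joint_vel': [-0.0013, -0.0009, 0.0003, 0.0005, 0.0001, 0.0012, -0.0002], 'joint_torque': [-0.0004, -62.3265, 0.0242, -38.9882, -0.0615, 0.04, 0.0002], 'ee_pos': [0.1611, -0.6036, 0.2915], 'eef_rot': [0.9915, 0.13, -0.0001, -0.0007], 'ft_force': [0.5933, 0.4152, 0.3512], 'torque': [-0.0036, -0.0115, 0.0286], 'width': 0.08725900530020302}
scene 505.9035181348314 505.9035181348314 281.11156069869105 209.62826970382136 [ 1.31341748 -2.31626473  0.8834328 ] [0.24487569 0.33590022 1.33604889] None
top 531.379537834507 531.379537834507 276.1365100010043 212.58945814464582 [ 2.16011814 -2.21968825  0.07705423] [0.04528053 0.44852088 1.54473904] None
wrist 342.6169192144364 342.6169192144364 276.5063672071034 207.59995677895935 None None [[-6.76279310e-04 -9.55175411e-01 -2.96039653e-01  8.24362709e-02]
 [ 9.99999580e-01 -4.62845224e-04 -7.91044868e-04  5.22864193e-04]
 [ 6.18566067e-04 -2.96040064e-01  9.55175323e-01 -9.21691256e-02]
 [ 0.00000000e+00  0.00000000e+00  0.00000000e+00  1.00000000e+00]]
```

View pics/scene0.png

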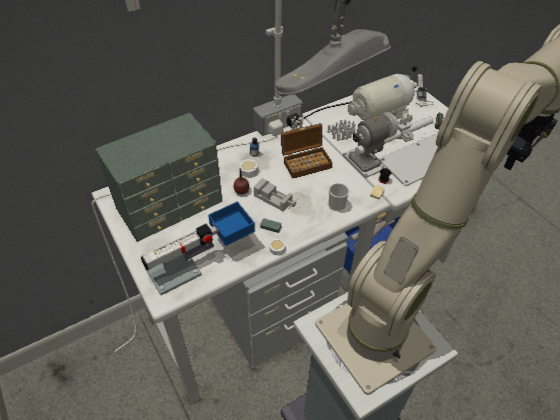

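View pics/top0.png

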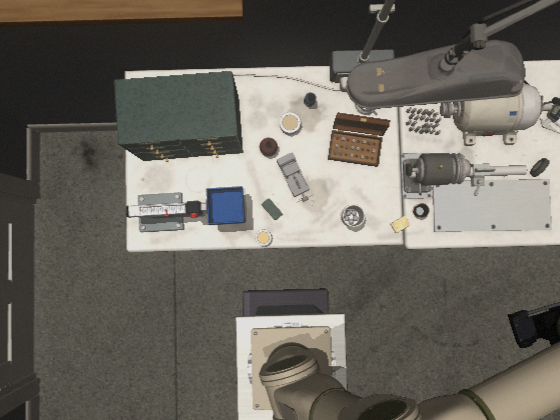

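View pics/wrist0.png

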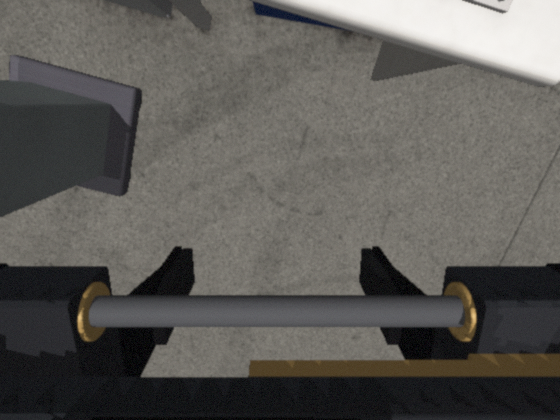

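The top view shows the boom at about (130-245, 205), extending toward image right, and the cup with balls at (353,217). The scene view shows the red button at (208,239). I'll measure on enlarged crops.

```bash
cat > h.py <<'E'
import numpy as np, cv2
from bench import *
from scipy.spatial.transform import Rotation as R
def cam(n):
    if n=="wrist":
        s=read_state(); c=camera(n)
        T=np.eye(4); T[:3,:3]=R.from_quat(s["eef_rot"]).as_matrix(); T[:3,3]=s["ee_pos"]
        M=np.linalg.inv(T@np.array(c["mount"])); c["Rm"]=M[:3,:3]; c["t"]=M[:3,3]
    else:
        c=camera(n); c["Rm"]=cv2.Rodrigues(np.array(c["rvec"],float))[0]; c["t"]=np.array(c["tvec"],float).ravel()
    return c
def unproj(c,u,v,z):
    d=c["Rm"].T@np.array([(u-c["cx"])/c["fx"],(v-c["cy"])/c["fy"],1.]); o=-c["Rm"].T@c["t"]
    return o+d*(z-o[2])/d[2]
def proj(c,p):
    q=c["Rm"]@np.array(p,float)+c["t"]; return np.array([c["fx"]*q[0]/q[2]+c["cx"],c["fy"]*q[1]/q[2]+c["cy"]])
def crop(c,x0,y0,w,h,k,name):
    im=c["pixels"][y0:y0+h,x0:x0+w,::-1]
    cv2.imwrite("pics/"+name,cv2.resize(im,None,fx=k,fy=k,interpolation=cv2.INTER_CUBIC))
E
python3 - <<'E'
from h import *
c=cam("top")
crop(c,120,180,130,80,6,"t_boom.png"); crop(c,240,180,180,80,4,"t_cup.png")
d=cam("scene")
crop(d,135,195,130,100,6,"s_boom.png")
for u,v,z in [(353,217,.07),(225,206,.112),(194,215,.095)]: print(unproj(c,u,v,z))
print(-c["Rm"].T@c["t"], -d["Rm"].T@d["t"])
E
```

```text
[ 0.42754779 -0.18376455  0.07      ]
[0.46515962 0.17379699 0.112     ]
[0.44376737 0.26201149 0.095     ]
[0.34710605 0.041486   1.57074388] [-0.40239876  0.55038002  1.22187429]
```

View pics/t_boom.png

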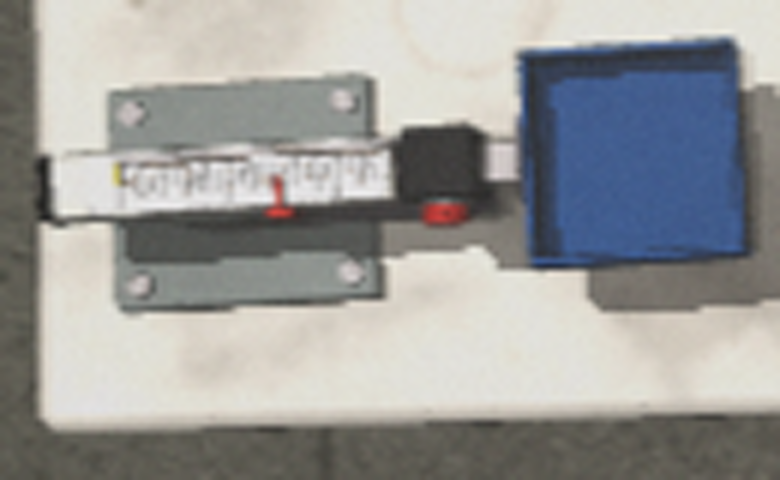

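View pics/t_cup.png

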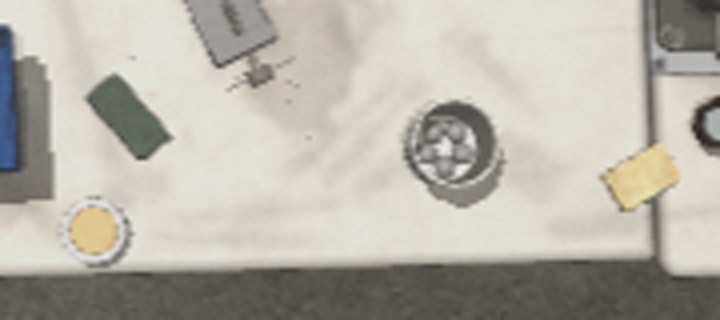

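View pics/s_boom.png

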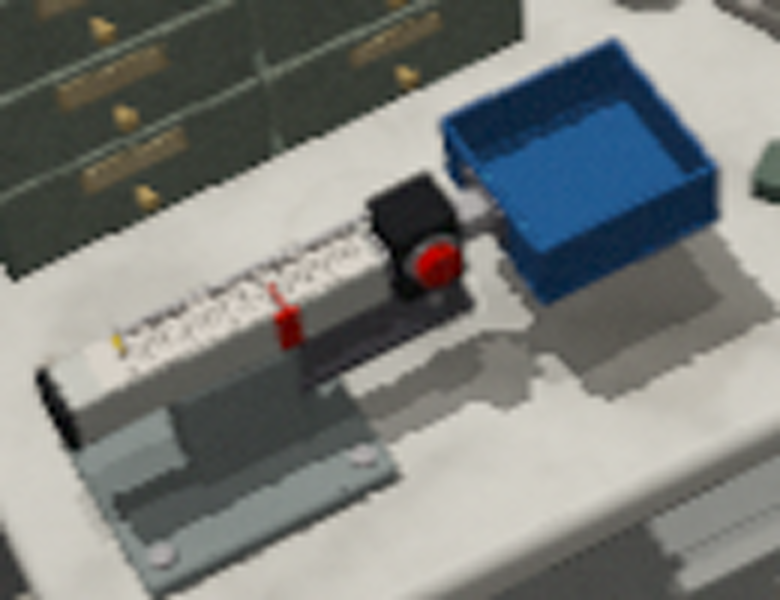

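```bash
cat > fit.py <<'E'
from h import *
from scipy.optimize import least_squares
c=cam("top"); d=cam("scene")
def px(X,Y,x0,y0,k): return np.array([(X+.5)/k-.5+x0,(Y+.5)/k-.5+y0])
obs=[]
for P,(X,Y) in [((55,65,12),(108,92)),((55,-65,12),(373,75)),((-55,-65,12),(383,296)),((-55,65,12),(120,310)),
 ((50,-140,112),(519,50)),((50,-240,112),(735,38)),((-50,-240,112),(748,255)),((-50,-140,112),(531,267)),((-27,-102,105),(443,212))]:
    obs.append((c,np.array(P)/1e3,px(X,Y,120,180,6)))
for P,(X,Y) in [((50,-140,112),(442,120)),((50,-240,112),(615,40)),((-50,-240,112),(717,165)),((-27,-102,105),(437,265)),((-55,-65,12),(398,475)),((-55,65,12),(155,598))]:
    obs.append((d,np.array(P)/1e3,px(X,Y,135,195,6)))
def W(p,P): 
    a=p[2]; return np.array([p[0]+np.cos(a)*P[0]-np.sin(a)*P[1],p[1]+np.sin(a)*P[0]+np.cos(a)*P[1],P[2]])
f=lambda p:np.concatenate([proj(k,W(p,P))-o for k,P,o in obs])
r=least_squares(f,[.46,.36,0],loss="soft_l1")
p=r.x
print(p, np.degrees(p[2])); print(f(p).reshape(-1,2).round(1))
print("head",W(p,np.array([0,-.102,.105])),"tray",W(p,np.array([0,-.19,.074])))
def loc(w): a=p[2]; q=w[:2]-p[:2]; return np.array([np.cos(a)*q[0]+np.sin(a)*q[1],-np.sin(a)*q[0]+np.cos(a)*q[1]])
for n,X,Y,z in [("pointer",119,175,.116),("marker",278,188,.113)]: print("top",n,loc(unproj(c,*px(X,Y,120,180,6),z)))
for n,X,Y,z in [("pointer",117,342,.116),("marker",277,297,.113)]: print("scene",n,loc(unproj(d,*px(X,Y,135,195,6),z)))
for X,Y in [(405,145),(497,145),(450,100),(450,188)]: print("cup rim",unproj(c,*px(X,Y,240,180,4),.07))
for nm,X,Y,z in [("tin",96,231,.022),("abr",128,117,.016),("brass",640,178,.01)]: print(nm,unproj(c,*px(X,Y,240,180,4),z))
for nm,X,Y in [("bench L",38,420),("benchR",780,412)]: print(nm,unproj(c,*px(X,Y,120,180,6),0))
print("cab",unproj(c,122,160,0),unproj(c,241,152,0),unproj(c,155,125,.15))
E
python3 fit.py
```

```text
[0.46192196 0.36643285 0.03090587] 1.770775723875936
[[ 2.1 -0.7]
 [ 2.1 -0.4]
 [ 2.2  0. ]
 [ 1.7  0.3]
 [-1.1  0.2]
 [-0.9  0.1]
 [-1.1  0.1]
 [-1.3  0.2]
 [-0.5  1.9]
 [-1.9  0.1]
 [-0.6 -0.2]
 [-0.2  0.9]
 [-0.3  0.8]
 [ 2.4 -2.2]
 [ 0.9 -1.8]]
head [0.46507385 0.26448156 0.105     ] tray [0.46779314 0.17652359 0.074     ]
top pointer [0.00298154 0.04162549]
top marker [-0.00693434 -0.03000723]
scene pointer [0.00472604 0.04087928]
scene marker [-0.00825412 -0.03143807]
cup rim [ 0.4316661  -0.14955675  0.07      ]
cup rim [ 0.42990076 -0.21467351  0.07      ]
cup rim [ 0.46272897 -0.18257826  0.07      ]
cup rim [ 0.40037859 -0.18028653  0.07      ]
tin [0.37779363 0.07149734 0.022     ]
abr [0.46077518 0.04600383 0.016     ]
brass [ 0.40606241 -0.32918127  0.01      ]
bench L [0.35336185 0.47833863 0.        ]
benchR [0.34732859 0.11413707 0.        ]
cab [0.6199197  0.48766549 0.        ] [0.63452784 0.13285117 0.        ] [0.68706169 0.35507266 0.15      ]
```

```bash
cat > plan.py <<'E'
from h import *
def ori(az,dl):  # tool z at azimuth az, dl deg below horizontal, tool x up
    a,d=np.radians([az,dl]); e=np.array([np.cos(a),np.sin(a),0]); u=np.array([0,0,1.])
    z=np.cos(d)*e-np.sin(d)*u; x=np.sin(d)*e+np.cos(d)*u
    return np.column_stack([x,np.cross(z,x),z])
def delta(tcp,Rt,s=None):
    s=s or read_state(); Rc=R.from_quat(s["eef_rot"]).as_matrix()
    return (Rc.T@(np.array(tcp)-s["ee_pos"])).round(4),R.from_matrix(Rc.T@Rt).as_rotvec().round(4)
def st():
    s=read_state(); print("t",round(s["time"],2),"q",np.round(s["joint_positions"],3),"p",np.round(s["ee_pos"],4),"F",np.round(s["ft_force"],1),"w",round(s["width"],4))
    print(np.round(R.from_quat(s["eef_rot"]).as_matrix(),3).tolist()); return s
E
python3 - <<'E'
from plan import *
Rt=ori(60,45); print(Rt.round(3))
G=np.array([.431,-.182,.042])
t=G-.16*Rt[:,2]+[0,0,.10]; print(t, delta(t,Rt))
E
```

```text
[[ 0.354  0.866  0.354]
 [ 0.612 -0.5    0.612]
 [ 0.707  0.    -0.707]]
[ 0.37443146 -0.27997959  0.25513708] (array([ 0.2896, -0.2579,  0.037 ]), array([ 0.3083,  0.7436, -0.7448]))
```

Call:
arm_command([
  [100, [0.03, -0.025, 0], [0, 0, 0]],
  [100, [0.06, -0.05, 0], [0.03, 0.08, -0.08]],
  [100, [0.1, -0.08, 0.01], [0.06, 0.15, -0.15]],
  [100, [0.13, -0.11, 0.01], [0.1, 0.24, -0.24]],
  [100, [0.16, -0.14, 0.02], [0.14, 0.33, -0.33]],
  [100, [0.19, -0.17, 0.025], [0.18, 0.42, -0.42]],
  [100, [0.22, -0.195, 0.03], [0.22, 0.52, -0.52]],
  [100, [0.25, -0.22, 0.035], [0.26, 0.62, -0.62]],
  [100, [0.29, -0.258, 0.037], [0.29, 0.7, -0.7]],
  [100, [0.29, -0.258, 0.037], [0.308, 0.744, -0.745]],
], squeeze=25)

```text
time: 1.18
ee_pos: [0.3767, -0.2757, 0.2558]
eef_rot: [0.798, 0.465, 0.333, -0.192]
ft_force: [1.0, 0.1, 0.0]
width: 0.0867
```

```bash
python3 - <<'E'
from plan import *
st()
c=cam("wrist"); cv2.imwrite("pics/w1.png",c["pixels"][:,:,::-1])
c=cam("top"); cv2.imwrite("pics/t1.png",c["pixels"][:,:,::-1])
E
```

```text
t 1.18 q [ 1.259  0.249 -0.369  1.843 -0.643  1.434  0.584] p [ 0.3767 -0.2757  0.2558] F [1.  0.1 0. ] w 0.0867
[[0.347, 0.869, 0.353], [0.613, -0.494, 0.616], [0.71, 0.003, -0.704]]
```

View pics/w1.png

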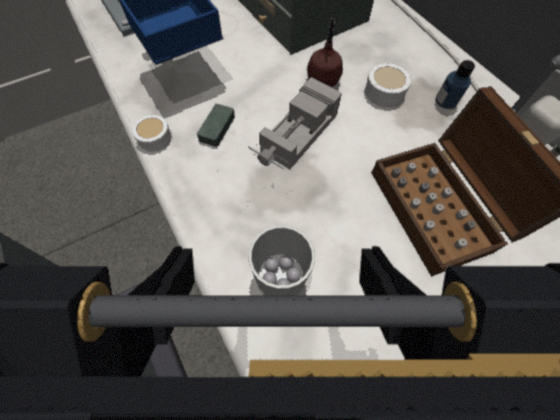

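View pics/t1.png

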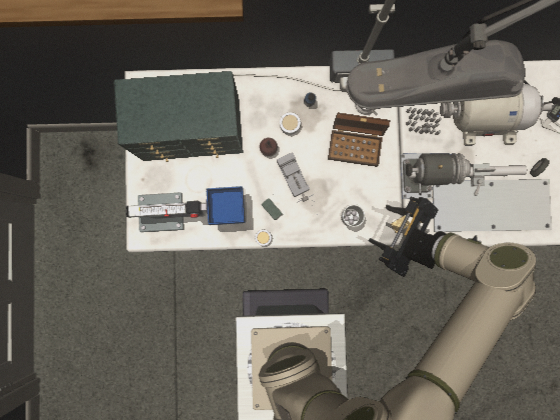

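Wrist view: the cup mouth is at about (282,255), centred between the fingers with the balls inside. The top view shows the path to it is clear. I'll fit a kinematic model from the two samples so I can check joint ranges for the pour.

```bash
cat > kin.py <<'E'
import numpy as np, itertools
from scipy.spatial.transform import Rotation as R
from scipy.optimize import least_squares
D=[([1.2874,.3329,-.0647,1.4609,.0216,1.3499,-.0885],[.1611,-.6036,.2915],[.9915,.13,-.0001,-.0007]),
([1.259,.249,-.369,1.843,-.643,1.434,.584],[.3767,-.2757,.2558],[.798,.465,.333,-.192])]
def fk(q,sg,pr):
    o1,o7,H,a,b,c,e1,e2=pr
    r=R.from_euler('z',sg[0]*q[0]+o1)
    p=np.array([0,0,H])+r.apply([e1,0,0])
    r=r*R.from_euler('y',q[1])*R.from_euler('z',sg[1]*q[2]); p=p+r.apply([e2,0,a])
    r=r*R.from_euler('y',q[3]); p=p+r.apply([-e2,0,0])
    r=r*R.from_euler('z',sg[2]*q[4]); p=p+r.apply([0,0,b])
    r=r*R.from_euler('y',q[5]); p=p+r.apply([0,0,c])
    return p,r*R.from_euler('z',sg[3]*q[6]+o7)
E
python3 - <<'E'
from kin import *
best=[]
for sg in itertools.product([1,-1],repeat=4):
  for o1 in np.arange(4)*np.pi/2:
   for o7 in np.arange(4)*np.pi/2:
    def f(p):
        out=[]
        for q,x,k in D:
            P,r=fk(q,sg,p); out+=list((P-x))+list((r.inv()*R.from_quat(k)).as_rotvec()*.5)
        return np.array(out+list(.01*(p[2:]-np.array([.35,.4,.4,.2,0,0]))))
    s=least_squares(f,[o1,o7,.35,.4,.4,.2,0,0]); best.append((s.cost,sg,s.x.round(3)))
best.sort(key=lambda t:t[0])
for b in best[:5]: print(b)
E
```

```text
(np.float64(0.00021836201320922022), (-1, -1, -1, -1), array([-0.048,  1.53 ,  0.609,  0.16 ,  0.489,  0.306,  0.198, -0.087]))
(np.float64(0.00021836201320922724), (-1, -1, -1, -1), array([ 6.235,  1.53 ,  0.609,  0.16 ,  0.489,  0.306,  0.198, -0.087]))
(np.float64(0.00021836201320924259), (-1, -1, -1, -1), array([-0.048,  1.53 ,  0.609,  0.16 ,  0.489,  0.306,  0.198, -0.087]))
(np.float64(0.00021836201320925118), (-1, -1, -1, -1), array([-0.048,  1.53 ,  0.609,  0.16 ,  0.489,  0.306,  0.198, -0.087]))
(np.float64(0.0002183620132092592), (-1, -1, -1, -1), array([-0.048,  1.53 ,  0.609,  0.16 ,  0.489,  0.306,  0.198, -0.087]))
```

```bash
python3 - <<'E'
from plan import *
c=cam("wrist")
print(proj(c,[.431,-.182,.07]), proj(c,[.431,-.182,.0]))
print("rim from wrist", [unproj(c,u,v,.07).round(4) for u,v in [(250,258),(314,258),(282,230),(282,255)]])
Rt=ori(60,45)
G=np.array([.431,-.182,.042])
for back,up in [(.12,0),(.051,0)]:
  t=G-back*Rt[:,2]+[0,0,up]; print(t, delta(t,Rt))
E
```

```text
[276.73155296 249.95674049] [276.72637337 272.24550154]
rim from wrist [array([ 0.4051, -0.1765,  0.07  ]), array([ 0.4575, -0.2064,  0.07  ]), array([ 0.4458, -0.1665,  0.07  ]), array([ 0.4328, -0.1889,  0.07  ])]
[ 0.38857359 -0.25548469  0.12685281] (array([-7.100e-02,  1.000e-04,  1.096e-01]), array([-0.0011,  0.0002, -0.001 ]))
[ 0.41296878 -0.21323099  0.07806245] (array([-0.071 ,  0.0002,  0.1786]), array([-0.0011,  0.0002, -0.001 ]))
```

Call:
arm_command([
  [100, [-0.03, 0.002, 0.02], [0, 0, 0]],
  [100, [-0.06, 0.003, 0.04], [0, 0, 0]],
  [100, [-0.073, 0.003, 0.065], [0, 0, 0]],
  [100, [-0.073, 0.003, 0.095], [0, 0, 0]],
  [100, [-0.073, 0.003, 0.12], [0, 0, 0]],
  [100, [-0.073, 0.003, 0.14], [0, 0, 0]],
  [100, [-0.073, 0.003, 0.16], [0, 0, 0]],
  [100, [-0.073, 0.003, 0.17], [0, 0, 0]],
  [100, [-0.073, 0.003, 0.176], [0, 0, 0]],
  [100, [-0.073, 0.003, 0.176], [0, 0, 0]],
])

```text
time: 2.17
ee_pos: [0.4138, -0.2186, 0.0789]
eef_rot: [0.801, 0.461, 0.331, -0.191]
ft_force: [-0.3, -0.8, 0.2]
width: 0.0871
```

```bash
python3 - <<'E'
from plan import *
st()
c=cam("wrist"); cv2.imwrite("pics/w2.png",c["pixels"][:,:,::-1])
E
```

```text
t 2.17 q [ 1.165  0.486 -0.41   2.001 -0.675  1.031  0.708] p [ 0.4138 -0.2186  0.0789] F [-0.3 -0.8  0.2] w 0.0871
[[0.355, 0.865, 0.354], [0.613, -0.501, 0.611], [0.706, -0.0, -0.708]]
```

View pics/w2.png

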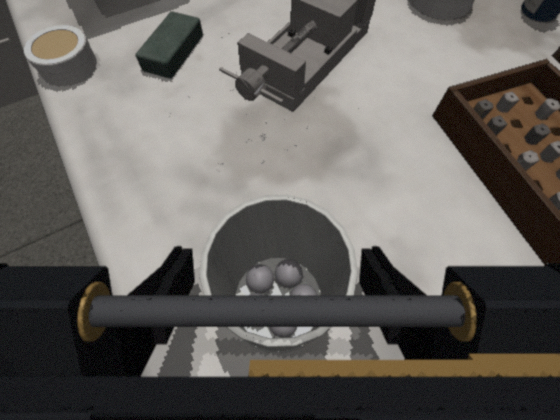

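```bash
python3 - <<'E'
from plan import *
c=cam("wrist")
Rc=R.from_quat(read_state()["eef_rot"]).as_matrix(); g=read_state()["ee_pos"]+.051*Rc[:,2]; print("grasp",g)
e=np.array([.5,.866,0]);s=np.array([.866,-.5,0])
for C in ([.432,-.186,.07],[.4295,-.1903,.07],[.4345,-.1817,.07]):
  C=np.array(C); print([proj(c,C+k).round(0) for k in (.032*e,-.032*e,.032*s,-.032*s)])
E
```

```text
grasp [ 0.43190525 -0.18870319  0.04348045]
[array([272., 192.]), array([272., 346.]), array([351., 261.]), array([193., 261.])]
[array([272., 202.]), array([272., 361.]), array([353., 273.]), array([191., 273.])]
[array([272., 183.]), array([272., 331.]), array([350., 249.]), array([194., 249.])]
```

Wrist view: the cup rim spans (203..355, 197..345), centred between the fingers at (193, 361). Closing the gripper.

Call:
arm_command([
  [0, [0, 0, 0], [0, 0, 0]],
  [0, [0, 0, 0], [0, 0, 0]],
  [0, [0, 0, 0], [0, 0, 0]],
  [0, [0, 0, 0], [0, 0, 0]],
  [0, [0, 0, 0], [0, 0, 0]],
  [0, [0, 0, 0], [0, 0, 0]],
  [0, [0, 0, 0], [0, 0, 0]],
  [0, [0, 0, 0], [0, 0, 0]],
  [0, [0, 0, 0], [0, 0, 0]],
  [0, [0, 0, 0], [0, 0, 0]],
], squeeze=25)

```text
time: 3.1
ee_pos: [0.4139, -0.2187, 0.0793]
eef_rot: [0.801, 0.462, 0.331, -0.191]
ft_force: [-2.6, -2.4, 5.9]
width: 0.0611
```

```bash
python3 - <<'E'
from plan import *
st()
E
cat > kfit.py <<'E'
from kin import *
import json
D+=[([1.165,.486,-.41,2.001,-.675,1.031,.708],[.4138,-.2186,.0789],R.from_matrix([[0.355, 0.865, 0.354], [0.613, -0.501, 0.611], [0.706, -0.0, -0.708]]).as_quat())]
sg=(-1,)*4
def f(p):
        out=[]
        for q,x,k in D:
            P,r=fk(q,sg,p); out+=list((P-x))+list((r.inv()*R.from_quat(k)).as_rotvec()*.5)
        return np.array(out+list(.001*(p[2:]-np.array([.35,.4,.4,.2,0,0]))))
s=least_squares(f,[0,1.57,.35,.4,.4,.2,0,0]); print(s.x.round(4)); print(s.fun.reshape(-1,6).round(4))
E
python3 kfit.py
```

```text
t 3.1 q [ 1.165  0.485 -0.411  2.001 -0.675  1.032  0.709] p [ 0.4139 -0.2187  0.0793] F [-2.6 -2.4  5.9] w 0.0611
[[0.354, 0.865, 0.354], [0.613, -0.501, 0.611], [0.706, 0.0, -0.708]]
[-0.0428  1.5359  0.2011  0.5166  0.5053  0.2591  0.0103 -0.0401]
[[ 0.0169  0.0049  0.0013  0.     -0.     -0.0039]
 [ 0.0028  0.0022 -0.0057  0.0148 -0.0002  0.0022]
 [-0.0011 -0.0027  0.0044  0.0154  0.0004  0.0017]
 [-0.0001  0.0001  0.0001  0.0001  0.     -0.    ]]
```

```bash
cat > ik.py <<'E'
from plan import *
from kin import fk
PR=[-0.0428,1.5359,0.2011,0.5166,0.5053,0.2591,0.0103,-0.0401]; SG=(-1,)*4
LO=np.array([-2.6,-.5,-1.47,.16,-1.27,.06,-2.6]);HI=np.array([2.6,2.12,1.34,2.42,4.41,2.06,2.6])
def ik(p,Rt,q0):
    def f(q):
        P,r=fk(q,SG,PR); return np.concatenate([P-p,(R.from_matrix(Rt).inv()*r).as_rotvec()*.3,.003*(q-q0)])
    s=__import__("scipy.optimize").optimize.least_squares(f,np.clip(q0,LO+.011,HI-.011),bounds=(LO+.01,HI-.01),max_nfev=60)
    return s.x,np.abs(s.fun[:6]).max()
E
cat > pour.py <<'E'
from ik import *
Q=np.array([1.165,.485,-.411,2.001,-.675,1.032,.709]); Rc=np.array([[0.354,0.865,0.354],[0.613,-0.501,0.611],[0.706,0,-0.708]])
tcp=np.array([.4139,-.2187,.0793]); c0=Rc.T@(np.array([.432,-.187,0])-tcp)
tray=np.array([.468,.1765]); tau=np.radians(120)
box=[]
for x in np.linspace(-.0375,.0375,4):
  for y in np.linspace(-.095,.095,9):
    for z in np.linspace(-.12,0,5): box.append((x,y,z))
for x in (-.012,.012):
  for y in (-.055,.055):
    for z in np.linspace(0,.07,6): box.append((x,y,z))
for a in np.linspace(0,6.28,9)[:-1]:
  for z in np.linspace(-.3,-.12,5): box.append((.05*np.cos(a),.05*np.sin(a),z))
box+=[(x,y,z) for x in (.05,.11) for y in (-.04,.04) for z in (-.12,-.05)]
box=np.array(box)
def floor(P):
    h=np.full(len(P),.03)
    x,y=P[:,0],P[:,1]
    h[(abs(x-.468)<.065)&(abs(y-.177)<.065)]=.127
    h[(abs(x-.462)<.045)&(y>.22)]=.137
    h[(x>.58)&(y>.1)]=.5
    return h
def tiltR(m,t): k=np.array([-np.sin(m),np.cos(m),0]); return R.from_rotvec(k*t).as_matrix()
if __name__=="__main__":
  res=[]
  for phi in range(-15,136,15):
    Rz=R.from_euler('z',np.radians(phi-60)).as_matrix()@Rc
    for md in range(0,360,30):
        m=np.radians(md); mv=np.array([np.cos(m),np.sin(m),0])
        Rt=tiltR(m,tau)@Rz
        ax=tiltR(m,tau)@[0,0,1.]
        low=tiltR(m,tau)@[.032*mv[0],.032*mv[1],0]+ax*.07   # low rim point rel cup base
        ex=np.array([*(tray-.028*mv[:2]),0])
        base=ex-low; base[2]=0
        t=base-Rt@c0
        P=t+box@Rt.T; need=(floor(P)-P[:,2]).max()
        need=max(need,.125-(low[2])); t[2]+=need
        # upright at same base
        q,ok=Q,True
        for tt in np.linspace(0,1,5):
            Rk=tiltR(m,tau*tt)@Rz; bk=base+[0,0,need]; 
            q,e=ik(bk-Rk@c0 if tt>0 else bk+[0,0,0]-Rk@c0,Rk,q)
            if e>.004: ok=False;break
        if ok: res.append((need+low[2],phi,md,q.round(2),np.minimum(q-LO,HI-q).min().round(2),t.round(3)))
  res.sort(key=lambda r:r[0])
  for r in res[:25]: print(r)
E
time python3 pour.py
```

```text
(np.float64(0.125), 135, 150, array([-0.26,  0.42, -0.76,  2.33,  1.85,  1.46, -1.28]), np.float64(0.09), array([0.451, 0.175, 0.179]))
(np.float64(0.16649102370552132), 105, 120, array([-0.37,  0.51, -0.72,  2.03,  1.42,  1.8 , -1.22]), np.float64(0.26), array([0.453, 0.184, 0.22 ]))
(np.float64(0.17565125493533357), 120, 120, array([-0.44,  0.53, -0.62,  1.91,  1.29,  1.86, -0.97]), np.float64(0.2), array([0.461, 0.189, 0.23 ]))
(np.float64(0.17574677596439198), 90, 90, array([-0.56,  0.64, -0.34,  1.64,  0.94,  2.05, -1.06]), np.float64(0.01), array([0.468, 0.191, 0.23 ]))
(np.float64(0.18445762130818738), 135, 120, array([-0.48,  0.58, -0.53,  1.79,  1.19,  1.97, -0.76]), np.float64(0.09), array([0.469, 0.193, 0.238]))
(np.float64(0.18450784149082533), 75, 90, array([-0.47,  0.61, -0.53,  1.74,  1.1 ,  2.05, -1.28]), np.float64(0.01), array([0.459, 0.19 , 0.238]))
(np.float64(0.18554725154748014), 0, 300, array([ 0.92,  0.7 , -0.89,  2.16, -1.26,  1.2 , -1.34]), np.float64(0.01), array([0.443, 0.156, 0.224]))
(np.float64(0.19231148042274482), 30, 60, array([-0.85,  0.67,  0.11,  
[... 1944 characters left out ...]
0.58, -0.43]), np.float64(0.01), array([0.433, 0.166, 0.275]))
(np.float64(0.27194148668090296), 60, 300, array([ 1.09,  1.84, -1.41,  2.26, -1.26,  0.67, -0.1 ]), np.float64(0.01), array([0.434, 0.172, 0.279]))
(np.float64(0.27194148668090296), 90, 330, array([ 0.82,  1.14, -0.98,  2.05, -1.26,  1.55, -0.6 ]), np.float64(0.01), array([0.441, 0.156, 0.279]))
(np.float64(0.2957456613241756), 75, 300, array([ 0.99,  1.89, -1.41,  2.22, -1.26,  0.84,  0.16]), np.float64(0.01), array([0.437, 0.178, 0.296]))
(np.float64(0.2957456613241756), 105, 330, array([ 0.82,  1.32, -1.11,  2.05, -1.26,  1.51, -0.38]), np.float64(0.01), array([0.44 , 0.163, 0.296]))
real	0m30.357s
user	0m30.875s
sys	0m0.092s
```

```bash
sed -e 's/range(-15,136,15)/range(95,146,10)/' -e 's/range(0,360,30)/range(95,186,10)/' pour.py > pour2.py; sed -i 's/res\[:25\]/res[:14]/' pour2.py; python3 pour2.py
```

```text
(np.float64(0.125), 135, 145, array([-0.37,  0.45, -0.68,  2.25,  1.69,  1.52, -1.19]), np.float64(0.17), array([0.453, 0.179, 0.179]))
(np.float64(0.125), 145, 145, array([-0.44,  0.47, -0.61,  2.17,  1.57,  1.57, -1.03]), np.float64(0.25), array([0.456, 0.185, 0.18 ]))
(np.float64(0.125), 145, 155, array([-0.26,  0.4 , -0.75,  2.34,  1.86,  1.42, -1.19]), np.float64(0.08), array([0.453, 0.177, 0.179]))
(np.float64(0.1301922922212813), 125, 145, array([-0.24,  0.44, -0.79,  2.32,  1.83,  1.51, -1.35]), np.float64(0.1), array([0.45 , 0.174, 0.183]))
(np.float64(0.16346699564579814), 105, 125, array([-0.32,  0.48, -0.78,  2.12,  1.53,  1.74, -1.29]), np.float64(0.3), array([0.45 , 0.18 , 0.216]))
(np.float64(0.1634669956457982), 95, 115, array([-0.36,  0.54, -0.75,  2.02,  1.42,  1.85, -1.32]), np.float64(0.21), array([0.451, 0.183, 0.216]))
(np.float64(0.1634669956457982), 115, 135, array([-0.24,  0.42, -0.84,  2.22,  1.65,  1.62, -1.27]), np.float64(0.2), array([0.45 , 0.177, 0.216]))
(np.float64(0.16954524808610605), 115, 125, array([-0.38,  0.48, -0.7 ,  2.04,  1.42,  1.76, -1.12]
[... 245 characters left out ...]
y([-0.41,  0.54, -0.67,  1.94,  1.32,  1.87, -1.15]), np.float64(0.19), array([0.456, 0.187, 0.224]))
(np.float64(0.1695452480861061), 125, 135, array([-0.33,  0.41, -0.75,  2.14,  1.53,  1.64, -1.09]), np.float64(0.28), array([0.454, 0.182, 0.224]))
(np.float64(0.17565125493533357), 105, 105, array([-0.44,  0.61, -0.58,  1.77,  1.15,  2.01, -1.04]), np.float64(0.05), array([0.464, 0.19 , 0.23 ]))
(np.float64(0.17565125493533357), 115, 115, array([-0.44,  0.56, -0.6 ,  1.86,  1.24,  1.91, -0.99]), np.float64(0.15), array([0.462, 0.19 , 0.23 ]))
(np.float64(0.17565125493533357), 125, 125, array([-0.43,  0.5 , -0.64,  1.96,  1.33,  1.81, -0.96]), np.float64(0.25), array([0.46 , 0.188, 0.23 ]))
```

```bash
cat > seq.py <<'E'
from pour import *
def pose(phi,m,t,ex,zr):  # exit rim point held at ex,zr
    m=np.radians(m); mv=np.array([np.cos(m),np.sin(m),0]); Rk=tiltR(m,np.radians(t))@R.from_euler('z',np.radians(phi-60)).as_matrix()@Rc
    rim=tiltR(m,np.radians(t))@(.032*mv+[0,0,.07]); b=np.array([*ex,zr])-rim
    return b-Rk@c0,Rk
if __name__=="__main__":
  for phi,m in [(135,135),(125,135),(140,140),(145,145)]:
    mv=np.array([np.cos(np.radians(m)),np.sin(np.radians(m))]); ex=tray-.028*mv
    q=Q; print(phi,m)
    for t,zr in [(0,.23),(30,.23),(60,.21),(90,.18),(105,.155),(120,.15),(125,.15)]:
        p,Rk=pose(phi,m,t,ex,zr); q,e=ik(p,Rk,q); P=p+box@Rk.T; print(t,zr,p.round(3),q.round(2),round(e,4),"clr",(P[:,2]-floor(P)).min().round(3),"minmargin",np.minimum(q-LO,HI-q).min().round(2))
E
python3 seq.py
```

```text
135 135
0 0.23 [0.536 0.108 0.239] [ 0.44  0.59 -0.67  1.5  -0.27  1.64  0.61] 0.0 clr -0.287 minmargin 0.42
30 0.23 [0.527 0.118 0.272] [ 0.35  0.32 -0.67  1.6  -0.03  1.41  0.5 ] 0.0 clr -0.237 minmargin 0.65
60 0.21 [0.506 0.138 0.274] [ 0.19  0.14 -0.7   1.77  0.37  1.19  0.17] 0.0 clr -0.223 minmargin 0.64
90 0.18 [0.481 0.163 0.249] [-0.09  0.18 -0.73  1.95  0.98  1.25 -0.45] 0.0 clr 0.069 minmargin 0.47
105 0.155 [0.469 0.176 0.219] [-0.28  0.32 -0.69  2.03  1.26  1.44 -0.77] 0.0 clr 0.011 minmargin 0.39
120 0.15 [0.458 0.187 0.205] [-0.45  0.48 -0.61  2.06  1.44  1.68 -0.98] 0.0 clr -0.026 minmargin 0.36
125 0.15 [0.455 0.19  0.201] [-0.5   0.53 -0.58  2.07  1.48  1.76 -1.04] 0.0 clr -0.036 minmargin 0.3
125 135
0 0.23 [0.531 0.104 0.239] [ 0.5   0.54 -0.68  1.57 -0.35  1.54  0.53] 0.0 clr -0.287 minmargin 0.52
30 0.23 [0.522 0.114 0.272] [ 0.43  0.26 -0.68  1.67 -0.12  1.3   0.45] 0.0 clr -0.234 minmargin 0.75
60 0.21 [0.502 0.134 0.274] [ 0.29  0.06 -0.74  1.84  0.28  1.04  0.13] 0.0 clr -0.209 minmargin 0.56
90 0.18 [0.477 0.159 0.248] [ 0.02  0.1  -0.81  2.03  1.01  1.1  
[... 1092 characters left out ...]
121 0.239] [ 0.36  0.64 -0.66  1.42 -0.2   1.73  0.68] 0.0 clr -0.287 minmargin 0.33
30 0.23 [0.536 0.129 0.272] [ 0.31  0.36 -0.66  1.56  0.01  1.45  0.62] 0.0 clr -0.237 minmargin 0.61
60 0.21 [0.512 0.146 0.274] [ 0.19  0.14 -0.69  1.78  0.35  1.15  0.35] 0.0 clr -0.216 minmargin 0.64
90 0.18 [0.483 0.166 0.249] [-0.04  0.11 -0.75  2.01  0.99  1.09 -0.32] 0.0001 clr 0.083 minmargin 0.41
105 0.155 [0.469 0.176 0.219] [-0.22  0.25 -0.73  2.11  1.34  1.29 -0.71] 0.0 clr 0.049 minmargin 0.31
120 0.15 [0.456 0.185 0.205] [-0.4   0.42 -0.66  2.16  1.55  1.57 -0.97] 0.0 clr 0.032 minmargin 0.26
125 0.15 [0.453 0.187 0.201] [-0.46  0.48 -0.63  2.17  1.61  1.67 -1.03] 0.0 clr -0.036 minmargin 0.25
```

```bash
python3 - <<'E'
from seq import *
m=145; mv=np.array([np.cos(np.radians(m)),np.sin(np.radians(m))]); ex=tray-.028*mv
p,Rk=pose(145,145,30,ex+[0,-.13],.23)
print(p, delta(p,Rk)); r=delta(p,Rk)[1]; print(np.degrees(np.linalg.norm(r)))
d=delta(p,Rk)[0]
Rcur=R.from_quat(read_state()["eef_rot"]).as_matrix(); P0=np.array(read_state()["ee_pos"])
q=Q
for f in np.linspace(0,1,6):
    Rf=Rcur@R.from_rotvec(f*r).as_matrix(); lift=np.array([0,0,.1])*min(1,f*5)*(1-f)
    pf=P0+f*(p-P0)+lift; up=Rf@Rcur.T@[0,0,1.]; q,e=ik(pf,Rf,q)
    print(f,(Rcur.T@(pf-P0)).round(3),"tilt",np.degrees(np.arccos(up[2])).round(0),"base",(pf+Rf@c0).round(3),q.round(2),round(e,4))
print(Rcur.T@[0,0,.1])
E
```

```text
[ 0.53581415 -0.00081379  0.27229332] (array([ 0.313 , -0.0036,  0.0397]), array([ 0.7473, -0.4222, -1.2986]))
89.18787161709953
0.0 [0. 0. 0.] tilt nan base [ 0.432 -0.187  0.   ] [ 1.15  0.5  -0.41  1.99 -0.65  1.05  0.69] 0.0
0.2 [ 0.119 -0.001 -0.049] tilt 7.0 base [ 0.45  -0.148  0.116] [ 1.07  0.3  -0.48  1.88 -0.54  1.28  0.62] 0.0
0.4 [ 0.168 -0.001 -0.027] tilt 13.0 base [ 0.47  -0.111  0.132] [ 0.96  0.3  -0.55  1.81 -0.4   1.32  0.66] 0.0
0.6000000000000001 [ 0.216 -0.002 -0.005] tilt 19.0 base [ 0.491 -0.076  0.149] [ 0.84  0.31 -0.61  1.74 -0.26  1.37  0.7 ] 0.0
0.8 [ 0.265 -0.003  0.018] tilt 25.0 base [ 0.516 -0.041  0.167] [ 0.71  0.33 -0.67  1.65 -0.1   1.43  0.75] 0.0
1.0 [ 0.313 -0.004  0.04 ] tilt 30.0 base [ 0.542 -0.006  0.185] [ 0.57  0.36 -0.72  1.57  0.07  1.49  0.81] 0.0
[ 7.06326171e-02  4.69442728e-05 -7.07886375e-02]<stdin>:11: RuntimeWarning: invalid value encountered in arccos
```

Call:
arm_command([
  [0, [0.01, 0, -0.01], [0, 0, 0]],
  [0, [0.025, 0, -0.025], [0, 0, 0]],
  [0, [0.045, 0, -0.045], [0, 0, 0]],
  [0, [0.065, 0, -0.065], [0, 0, 0]],
  [0, [0.085, 0, -0.065], [0.037, -0.021, -0.065]],
  [0, [0.1, 0, -0.055], [0.09, -0.05, -0.156]],
  [0, [0.12, -0.001, -0.049], [0.15, -0.084, -0.26]],
  [0, [0.135, -0.001, -0.04], [0.21, -0.118, -0.364]],
  [0, [0.15, -0.001, -0.035], [0.262, -0.148, -0.455]],
  [0, [0.16, -0.001, -0.03], [0.299, -0.169, -0.52]],
])

```text
time: 3.93
ee_pos: [0.4599, -0.1365, 0.2139]
eef_rot: [0.641, 0.712, 0.228, -0.176]
ft_force: [0.5, 0.8, -2.2]
width: 0.0613
```

```bash
python3 - <<'E'
from seq import *
s=st()
m=145; mv=np.array([np.cos(np.radians(m)),np.sin(np.radians(m))]); ex=tray-.028*mv
for f,z in [(30,.23)]:
  p,Rk=pose(145,145,f,ex+[0,-.13],z); print(p,delta(p,Rk))
c=cam("scene"); cv2.imwrite("pics/s3.png",c["pixels"][:,:,::-1])
E
```

```text
t 3.93 q [ 0.973  0.294 -0.551  1.824 -0.409  1.303  0.688] p [ 0.4599 -0.1365  0.2139] F [ 0.5  0.8 -2.2] w 0.0613
[[-0.117, 0.992, 0.042], [0.831, 0.075, 0.551], [0.543, 0.1, -0.834]]
[ 0.53581415 -0.00081379  0.27229332] (array([0.1357, 0.0913, 0.0293]), array([ 0.445 , -0.2515, -0.7714]))
```

View pics/s3.png

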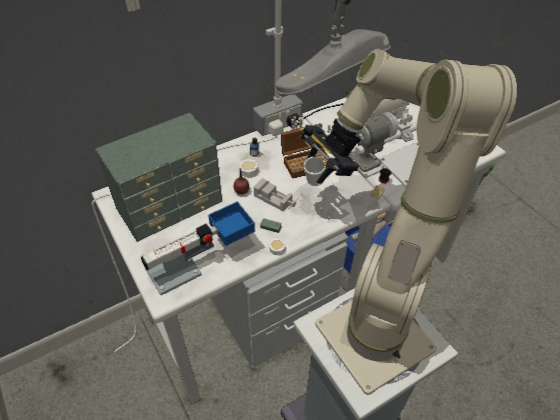

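The scene shows the cup held upright in the gripper at (315,170), with the bench undisturbed. Continuing toward the tray.

Call:
arm_command([
  [0, [0.014, 0.009, 0.003], [0.044, -0.025, -0.077]],
  [0, [0.03, 0.02, 0.006], [0.095, -0.054, -0.165]],
  [0, [0.045, 0.03, 0.01], [0.149, -0.084, -0.258]],
  [0, [0.06, 0.04, 0.013], [0.202, -0.114, -0.35]],
  [0, [0.076, 0.051, 0.016], [0.255, -0.144, -0.442]],
  [0, [0.093, 0.062, 0.02], [0.308, -0.174, -0.534]],
  [0, [0.11, 0.073, 0.023], [0.36, -0.204, -0.626]],
  [0, [0.125, 0.085, 0.027], [0.41, -0.232, -0.71]],
  [0, [0.136, 0.091, 0.029], [0.445, -0.251, -0.771]],
  [0, [0.136, 0.091, 0.029], [0.445, -0.251, -0.771]],
])

```text
time: 4.82
ee_pos: [0.5362, 0.0013, 0.2729]
eef_rot: [0.298, 0.946, 0.041, -0.124]
ft_force: [-0.0, 1.3, -0.6]
width: 0.0614
```

```bash
python3 - <<'E'
from seq import *
s=st()
m=145; mv=np.array([np.cos(np.radians(m)),np.sin(np.radians(m))]); ex=tray-.028*mv
print(ex)
q=np.array(s["joint_positions"])
for f,z,dy in [(45,.23,-.12),(60,.225,-.10),(80,.21,-.06)]:
  p,Rk=pose(145,145,f,ex+[0,dy],z); print(f,p.round(3),*delta(p,Rk)); q,e=ik(p,Rk,q); print(q.round(2),round(e,4))
print((s["ee_pos"]+R.from_quat(s["eef_rot"]).as_matrix()@c0).round(3), (R.from_quat(s["eef_rot"]).as_matrix()@Rc.T@[0,0,1]).round(3))
E
```

```text
t 4.82 q [ 0.567  0.376 -0.724  1.548  0.064  1.499  0.805] p [0.5362 0.0013 0.2729] F [-0.   1.3 -0.6] w 0.0614
[[-0.792, 0.573, -0.211], [0.552, 0.82, 0.152], [0.26, 0.004, -0.966]]
[0.49093626 0.16043986]
45 [0.525 0.017 0.285] [ 0.0202  0.0062 -0.0071] [ 0.0026 -0.2643  0.0017]
[ 0.55  0.2  -0.74  1.69  0.14  1.31  0.75] 0.0
60 [0.512 0.046 0.289] [ 0.0474  0.0227 -0.0038] [ 0.0028 -0.5261  0.001 ]
[ 0.5   0.06 -0.77  1.81  0.26  1.12  0.61] 0.0
80 [0.493 0.099 0.279] [0.0896 0.0554 0.018 ] [ 2.900e-03 -8.751e-01  1.000e-04]
[ 0.38 -0.02 -0.89  1.96  0.64  0.98  0.14] 0.0
[ 0.543 -0.003  0.186] [-0.41   0.282  0.867]
```

Call:
arm_command([
  [0, [0.007, 0.002, -0.003], [0, -0.09, 0]],
  [0, [0.014, 0.004, -0.005], [0, -0.18, 0]],
  [0, [0.02, 0.006, -0.007], [0, -0.264, 0]],
  [0, [0.029, 0.011, -0.006], [0, -0.35, 0]],
  [0, [0.038, 0.017, -0.005], [0, -0.44, 0]],
  [0, [0.047, 0.023, -0.004], [0, -0.526, 0]],
  [0, [0.058, 0.031, 0.002], [0, -0.61, 0]],
  [0, [0.068, 0.039, 0.007], [0, -0.7, 0]],
  [0, [0.079, 0.047, 0.013], [0, -0.79, 0]],
  [0, [0.09, 0.055, 0.018], [0.003, -0.875, 0]],
])

```text
time: 5.65
ee_pos: [0.4922, 0.0942, 0.2777]
eef_rot: [0.292, 0.907, -0.093, 0.288]
ft_force: [0.5, -0.2, -2.2]
width: 0.0611
```

```bash
python3 - <<'E'
from seq import *
s=st()
m=145; mv=np.array([np.cos(np.radians(m)),np.sin(np.radians(m))]); ex=tray-.028*mv
q=np.array(s["joint_positions"])
for f,z,dy in [(80,.18,0),(88,.175,0),(95,.17,0),(105,.16,0),(120,.155,0)]:
  p,Rk=pose(145,145,f,ex+[0,dy],z); print(f,p.round(3),*delta(p,Rk)); q,e=ik(p,Rk,q); print(q.round(2),round(e,4))
print((s["ee_pos"]+R.from_quat(s["eef_rot"]).as_matrix()@c0).round(3), (R.from_quat(s["eef_rot"]).as_matrix()@Rc.T@[0,0,1]).round(3))
c=cam("scene"); cv2.imwrite("pics/s4.png",c["pixels"][:,:,::-1])
c=cam("top"); cv2.imwrite("pics/t4.png",c["pixels"][:,:,::-1])
E
```

```text
t 5.65 q [ 0.415 -0.091 -0.946  2.043  0.597  0.974  0.112] p [0.4922 0.0942 0.2777] F [ 0.5 -0.2 -2.2] w 0.0611
[[-0.663, 0.583, 0.469], [0.476, 0.812, -0.336], [-0.577, 0.0, -0.817]]
80 [0.493 0.159 0.249] [0.0467 0.0533 0.0021] [-0.0075  0.0032 -0.0092]
[ 0.24  0.13 -0.95  1.95  0.81  1.07 -0.12] 0.0
88 [0.485 0.165 0.244] [0.0576 0.0531 0.0008] [-0.0082 -0.1365 -0.0088]
[ 0.15  0.15 -0.95  2.    0.99  1.11 -0.31] 0.0
95 [0.479 0.169 0.237] [0.0681 0.053  0.0012] [-0.0088 -0.2586 -0.0084]
[ 0.06  0.19 -0.94  2.05  1.15  1.18 -0.48] 0.0
105 [0.469 0.176 0.224] [0.0854 0.0529 0.0058] [-0.0096 -0.4332 -0.0078]
[-0.08  0.28 -0.9   2.1   1.36  1.34 -0.71] 0.0
120 [0.456 0.185 0.21 ] [0.1062 0.0527 0.0082] [-0.0108 -0.695  -0.0069]
[-0.29  0.45 -0.8   2.16  1.58  1.63 -0.95] 0.0
[0.551 0.052 0.228] [-0.8    0.574  0.171]
```

View pics/s4.png

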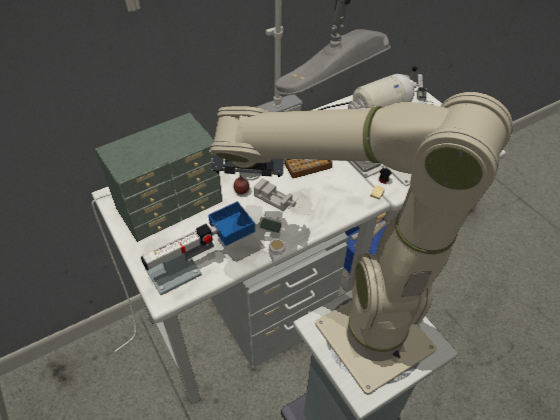

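View pics/t4.png

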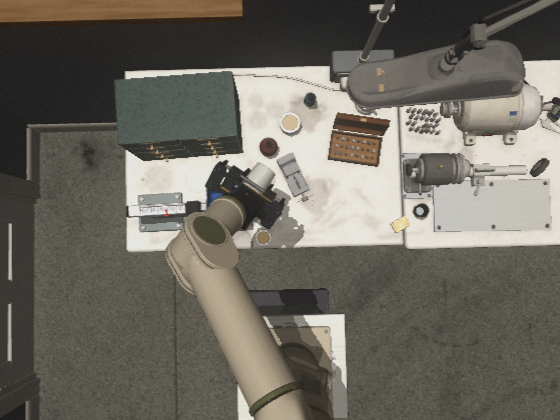

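Call:
arm_command([
  [0, [0.012, 0.015, 0], [0, 0, 0]],
  [0, [0.03, 0.033, 0.001], [-0.003, 0, -0.003]],
  [0, [0.044, 0.05, 0.002], [-0.007, 0, -0.008]],
  [0, [0.048, 0.053, 0.002], [-0.008, -0.02, -0.009]],
  [0, [0.053, 0.053, 0.001], [-0.008, -0.08, -0.009]],
  [0, [0.058, 0.053, 0.001], [-0.008, -0.137, -0.009]],
  [0, [0.063, 0.053, 0.001], [-0.008, -0.2, -0.009]],
  [0, [0.068, 0.053, 0.001], [-0.009, -0.259, -0.008]],
  [0, [0.077, 0.053, 0.004], [-0.009, -0.345, -0.008]],
  [0, [0.085, 0.053, 0.006], [-0.01, -0.433, -0.008]],
])

```text
time: 6.58
ee_pos: [0.4704, 0.1744, 0.2243]
eef_rot: [0.261, 0.826, -0.151, 0.477]
ft_force: [-0.1, -0.6, -2.6]
width: 0.0615
```

```bash
python3 - <<'E'
from seq import *
s=st()
m=145; mv=np.array([np.cos(np.radians(m)),np.sin(np.radians(m))]); ex=tray-.028*mv
q=np.array(s["joint_positions"])
for f,z,dy in [(105,.16,0),(120,.155,0),(128,.165,0)]:
  p,Rk=pose(145,145,f,ex+[0,dy],z); print(f,p.round(3),*delta(p,Rk)); q,e=ik(p,Rk,q); print(q.round(2),round(e,4));P=p+box@Rk.T; print("clr",(P[:,2]-floor(P)).min().round(3))
b=(s["ee_pos"]+R.from_quat(s["eef_rot"]).as_matrix()@c0); print(b.round(3), (R.from_quat(s["eef_rot"]).as_matrix()@Rc.T@[0,0,1]).round(3))
c=cam("scene"); crop(c,150,100,200,160,4,"s5.png")
E
```

```text
t 6.58 q [ 0.011  0.28  -1.04   2.16   1.328  1.417 -0.735] p [0.4704 0.1744 0.2243] F [-0.1 -0.6 -2.6] w 0.0615
[[-0.409, 0.574, 0.709], [0.287, 0.819, -0.497], [-0.866, 0.0, -0.499]]
105 [0.469 0.176 0.224] [ 0.0015  0.0005 -0.0014] [-0.0017 -0.0007 -0.    ]
[ 0.01  0.32 -1.02  2.1   1.39  1.4  -0.72] 0.0
clr 0.054
120 [0.456 0.185 0.21 ] [ 0.0214  0.0005 -0.0078] [-1.800e-03 -2.625e-01 -1.000e-04]
[-0.22  0.48 -0.89  2.16  1.6   1.68 -0.95] 0.0
clr 0.037
128 [0.45  0.189 0.213] [ 0.0219  0.0004 -0.0159] [-1.900e-03 -4.021e-01 -1.000e-04]
[-0.31  0.55 -0.82  2.17  1.68  1.83 -1.03] 0.0
clr -0.027
[0.541 0.125 0.21 ] [-0.791  0.555 -0.258]
```

View pics/s5.png

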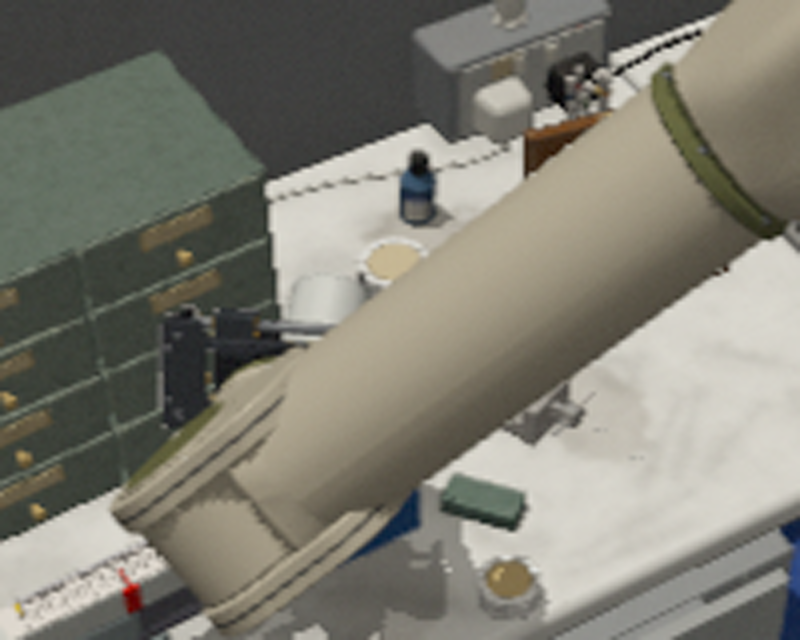

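Call:
arm_command([
  [0, [0.003, 0, -0.001], [0, -0.03, 0]],
  [0, [0.006, 0, -0.002], [0, -0.06, 0]],
  [0, [0.009, 0, -0.003], [0, -0.1, 0]],
  [0, [0.012, 0, -0.004], [0, -0.14, 0]],
  [0, [0.015, 0, -0.005], [0, -0.18, 0]],
  [0, [0.018, 0, -0.006], [0, -0.22, 0]],
  [0, [0.021, 0, -0.007], [0, -0.262, 0]],
  [0, [0.021, 0, -0.008], [-0.002, -0.262, 0]],
  [0, [0.021, 0, -0.008], [-0.002, -0.262, 0]],
  [0, [0.021, 0, -0.008], [-0.002, -0.262, 0]],
])

```text
time: 7.47
ee_pos: [0.4562, 0.1854, 0.2105]
eef_rot: [0.238, 0.758, -0.182, 0.579]
ft_force: [-0.5, 0.0, -1.3]
width: 0.0613
```

```bash
python3 - <<'E'
from seq import *
s=st()
b=(s["ee_pos"]+R.from_quat(s["eef_rot"]).as_matrix()@c0); print(b.round(3), (R.from_quat(s["eef_rot"]).as_matrix()@Rc.T@[0,0,1]).round(3))
c=cam("scene"); crop(c,150,100,200,160,4,"s6.png")
c=cam("top"); crop(c,120,120,180,140,4,"t6.png")
c=cam("wrist"); cv2.imwrite("pics/w6.png",c["pixels"][:,:,::-1])
E
```

```text
t 7.47 q [-0.217  0.474 -0.932  2.198  1.534  1.731 -0.968] p [0.4562 0.1854 0.2105] F [-0.5  0.  -1.3] w 0.0613
[[-0.217, 0.571, 0.792], [0.15, 0.821, -0.551], [-0.965, -0.001, -0.264]]
[0.527 0.136 0.218] [-0.713  0.496 -0.494]
```

View pics/s6.png

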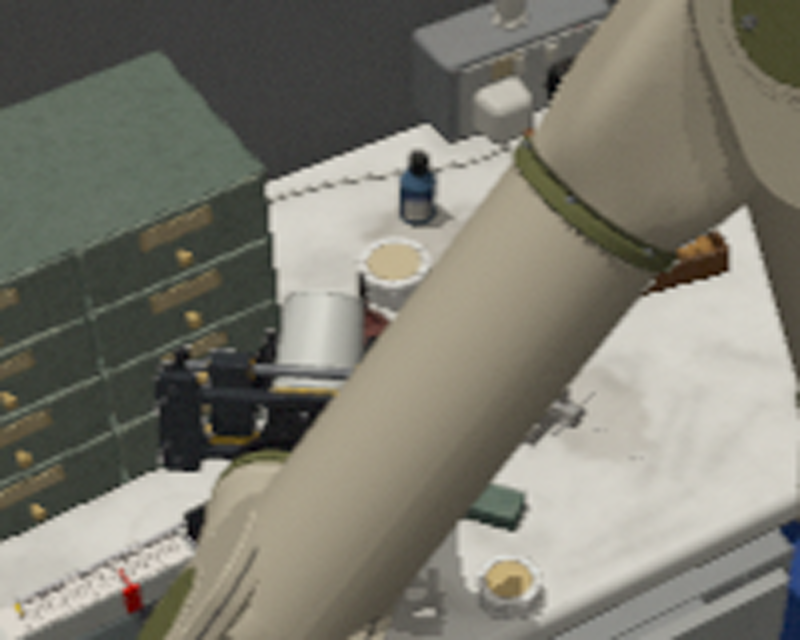

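View pics/t6.png

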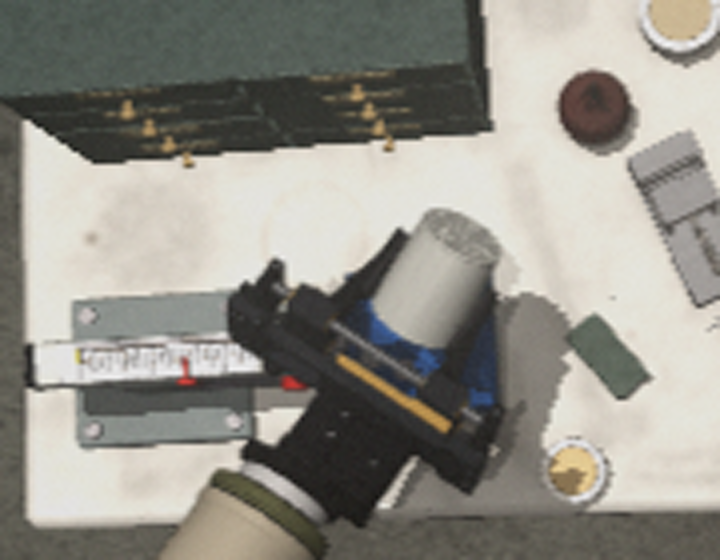

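View pics/w6.png

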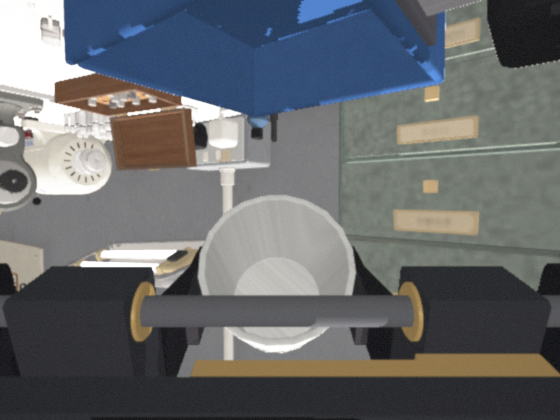

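The wrist view shows the inside of the cup empty at (277,270), and the measured load dropped. The top view shows no stray balls. I'll retrace the path.

```bash
python3 - <<'E'
from seq import *
s=st()
m=145; mv=np.array([np.cos(np.radians(m)),np.sin(np.radians(m))]); ex=tray-.028*mv
for f,z,dy in [(105,.165,0),(90,.19,-.02),(75,.215,-.07)]:
  p,Rk=pose(145,145,f,ex+[0,dy],z); print(f,p.round(3),*delta(p,Rk))
E
```

```text
t 7.62 q [-0.217  0.474 -0.933  2.199  1.536  1.732 -0.969] p [0.4562 0.1857 0.2111] F [-0.5 -0.3 -1.1] w 0.0617
[[-0.214, 0.571, 0.793], [0.15, 0.821, -0.551], [-0.965, 0.001, -0.262]]
105 [0.469 0.176 0.229] [-0.0214 -0.0007  0.0111] [0.0028 0.2575 0.001 ]
90 [0.483 0.146 0.259] [-0.0576 -0.0171  0.0311] [0.0028 0.5193 0.0016]
75 [0.498 0.086 0.284] [-0.094  -0.0582  0.0695] [0.0028 0.7811 0.0022]
```

Call:
arm_command([
  [0, [-0.005, 0, 0.003], [0, 0.06, 0]],
  [0, [-0.013, 0, 0.007], [0, 0.15, 0]],
  [0, [-0.021, 0, 0.011], [0, 0.25, 0]],
  [0, [-0.032, -0.005, 0.017], [0, 0.34, 0]],
  [0, [-0.045, -0.011, 0.024], [0, 0.43, 0]],
  [0, [-0.058, -0.017, 0.031], [0, 0.52, 0]],
  [0, [-0.067, -0.027, 0.04], [0, 0.59, 0]],
  [0, [-0.076, -0.037, 0.05], [0, 0.66, 0]],
  [0, [-0.085, -0.048, 0.06], [0, 0.72, 0]],
  [0, [-0.094, -0.058, 0.069], [0.003, 0.78, 0.002]],
])

```text
time: 8.45
ee_pos: [0.4979, 0.0855, 0.2849]
eef_rot: [0.29, 0.921, -0.077, 0.249]
ft_force: [1.0, -0.8, -1.0]
width: 0.0617
```

```bash
python3 - <<'E'
from seq import *
s=st()
m=145; mv=np.array([np.cos(np.radians(m)),np.sin(np.radians(m))]); ex=tray-.028*mv
for f,z,dy in [(45,.23,-.12),(25,.23,-.16),(5,.23,-.2)]:
  p,Rk=pose(145,145,f,ex+[0,dy],z); print(f,p.round(3),*delta(p,Rk))
E
```

```text
t 8.45 q [ 0.454 -0.087 -0.912  1.997  0.472  0.984  0.273] p [0.4979 0.0855 0.2849] F [ 1.  -0.8 -1. ] w 0.0617
[[-0.708, 0.572, 0.414], [0.496, 0.82, -0.286], [-0.503, 0.002, -0.864]]
45 [0.525 0.017 0.285] [-0.0537 -0.0409  0.031 ] [0.002  0.5255 0.0018]
25 [ 0.539 -0.033  0.267] [-0.0787 -0.0737  0.0659] [0.0019 0.8746 0.0024]
5 [ 0.546 -0.078  0.245] [-0.0954 -0.1066  0.1011] [0.0019 1.2237 0.0031]
```

Call:
arm_command([
  [0, [-0.01, -0.007, 0.006], [0, 0.1, 0]],
  [0, [-0.021, -0.016, 0.012], [0, 0.21, 0]],
  [0, [-0.033, -0.025, 0.019], [0, 0.32, 0]],
  [0, [-0.044, -0.033, 0.025], [0, 0.43, 0]],
  [0, [-0.054, -0.041, 0.031], [0, 0.53, 0]],
  [0, [-0.063, -0.053, 0.042], [0, 0.65, 0]],
  [0, [-0.072, -0.064, 0.054], [0, 0.77, 0]],
  [0, [-0.079, -0.074, 0.066], [0.002, 0.87, 0.002]],
  [0, [-0.085, -0.085, 0.078], [0.002, 0.98, 0.002]],
  [0, [-0.09, -0.095, 0.088], [0.002, 1.1, 0.003]],
])

```text
time: 9.28
ee_pos: [0.5439, -0.0627, 0.2529]
eef_rot: [0.289, 0.914, 0.086, -0.271]
ft_force: [1.5, 0.4, -0.8]
width: 0.061
```

```bash
python3 - <<'E'
from seq import *
s=st()
Rcur=R.from_quat(s["eef_rot"]).as_matrix(); P0=np.array(s["ee_pos"])
cup=np.array([.432,-.187,.0])
R2=Rc; p=cup+[0,0,.05]-R2@c0
d,r=delta(p,R2); print(p,d,r,np.degrees(np.linalg.norm(r)))
for f in np.linspace(0,1,6):
    Rf=Rcur@R.from_rotvec(f*r).as_matrix(); b=(P0+Rcur@(f*d)+Rf@c0); print(f,b.round(3),(Rf@Rc.T@[0,0,1.]).round(2))
c=cam("top"); crop(c,120,150,180,120,4,"t7.png")
c=cam("scene"); crop(c,135,195,130,100,6,"s7.png")
E
```

```text
t 9.28 q [ 0.604  0.608 -0.668  1.354  0.016  1.759  0.899] p [ 0.5439 -0.0627  0.2529] F [ 1.5  0.4 -0.8] w 0.061
[[-0.686, 0.575, -0.445], [0.482, 0.818, 0.314], [0.545, 0.0, -0.839]]
[ 0.41386673 -0.21868657  0.129283  ] [-0.0533 -0.2024  0.1127] [-0.9336  0.1678  1.1545] 85.61139995470893
0.0 [ 0.528 -0.052  0.168] [-0.17  0.12  0.98]
0.2 [ 0.506 -0.075  0.144] [-0.12  0.12  0.99]
0.4 [ 0.485 -0.1    0.12 ] [-0.08  0.1   0.99]
0.6000000000000001 [ 0.467 -0.126  0.097] [-0.04  0.08  1.  ]
0.8 [ 0.449 -0.155  0.073] [-0.02  0.04  1.  ]
1.0 [ 0.432 -0.187  0.05 ] [-0.  0.  1.]
```

View pics/t7.png

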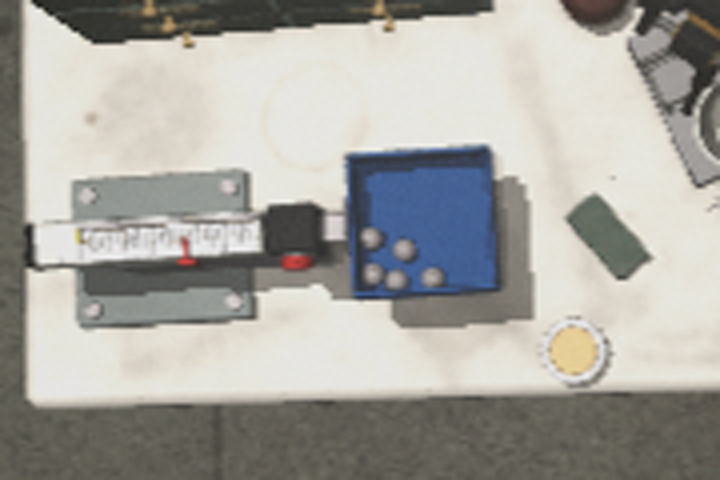

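View pics/s7.png

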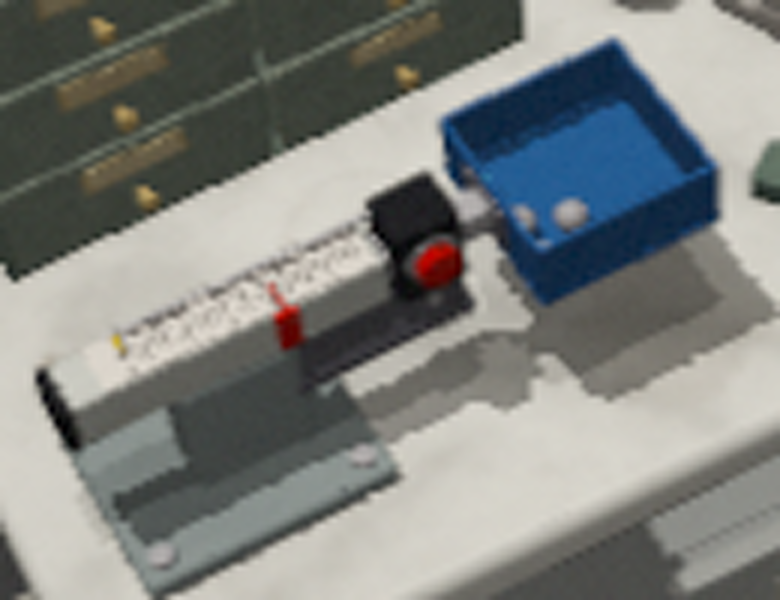

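The top view shows all five balls in the tray at (372-432, 238-277). The marker and bystanders are unchanged. Now I'll return the cup.

Call:
arm_command([
  [0, [-0.003, -0.012, 0.007], [-0.056, 0.01, 0.069]],
  [0, [-0.008, -0.03, 0.015], [-0.13, 0.023, 0.16]],
  [0, [-0.012, -0.045, 0.022], [-0.2, 0.037, 0.25]],
  [0, [-0.016, -0.06, 0.03], [-0.28, 0.05, 0.346]],
  [0, [-0.02, -0.077, 0.04], [-0.355, 0.064, 0.44]],
  [0, [-0.024, -0.093, 0.05], [-0.43, 0.077, 0.53]],
  [0, [-0.029, -0.11, 0.06], [-0.505, 0.09, 0.625]],
  [0, [-0.033, -0.125, 0.07], [-0.58, 0.104, 0.715]],
  [0, [-0.037, -0.142, 0.08], [-0.654, 0.117, 0.81]],
  [0, [-0.042, -0.16, 0.089], [-0.728, 0.13, 0.9]],
])

```text
time: 10.22
ee_pos: [0.4403, -0.1855, 0.1554]
eef_rot: [0.72, 0.594, 0.289, -0.216]
ft_force: [-0.2, 0.5, -0.5]
width: 0.0612
```

```bash
python3 - <<'E'
from seq import *
s=st()
cup=np.array([.432,-.187,.0]); p=cup-Rc@c0
print(delta(p+[0,0,.05],Rc),delta(p+[0,0,.012],Rc),delta(p+[0,0,.001],Rc))
E
```

```text
t 10.22 q [ 1.099  0.421 -0.506  1.869 -0.511  1.238  0.665] p [ 0.4403 -0.1855  0.1554] F [-0.2  0.5 -0.5] w 0.0612
[[0.129, 0.979, 0.16], [0.73, -0.202, 0.653], [0.671, 0.032, -0.74]]
(array([-0.0452, -0.02  , -0.0066]), array([-0.1981,  0.0418,  0.2543])) (array([-0.0707, -0.0213,  0.0216]), array([-0.1981,  0.0418,  0.2543])) (array([-0.0781, -0.0216,  0.0297]), array([-0.1981,  0.0418,  0.2543]))
```

Call:
arm_command([
  [0, [-0.015, -0.006, -0.002], [-0.066, 0.014, 0.085]],
  [0, [-0.03, -0.013, -0.004], [-0.132, 0.028, 0.17]],
  [0, [-0.045, -0.02, -0.006], [-0.198, 0.042, 0.254]],
  [0, [-0.053, -0.02, 0.003], [-0.198, 0.042, 0.254]],
  [0, [-0.061, -0.021, 0.012], [-0.198, 0.042, 0.254]],
  [0, [-0.068, -0.021, 0.019], [-0.198, 0.042, 0.254]],
  [0, [-0.073, -0.021, 0.024], [-0.198, 0.042, 0.254]],
  [0, [-0.076, -0.022, 0.027], [-0.198, 0.042, 0.254]],
  [0, [-0.078, -0.022, 0.029], [-0.198, 0.042, 0.254]],
  [0, [-0.078, -0.022, 0.029], [-0.198, 0.042, 0.254]],
])

```text
time: 11.05
ee_pos: [0.4142, -0.2177, 0.0801]
eef_rot: [0.799, 0.464, 0.33, -0.194]
ft_force: [-0.1, -0.5, 0.2]
width: 0.0615
```

```bash
python3 - <<'E'
from seq import *
s=st()
cup=np.array([.432,-.187,.0]); p=cup-Rc@c0
print(delta(p,Rc))
c=cam("wrist"); cv2.imwrite("pics/w8.png",c["pixels"][:,:,::-1])
E
```

```text
t 11.05 q [ 1.195  0.494 -0.449  1.995 -0.651  1.031  0.692] p [ 0.4142 -0.2177  0.0801] F [-0.1 -0.5  0.2] w 0.0615
[[0.351, 0.869, 0.348], [0.613, -0.494, 0.616], [0.708, -0.003, -0.707]]
(array([-0.0013,  0.0002, -0.0001]), array([-0.0077, -0.002 ,  0.0036]))
```

View pics/w8.png

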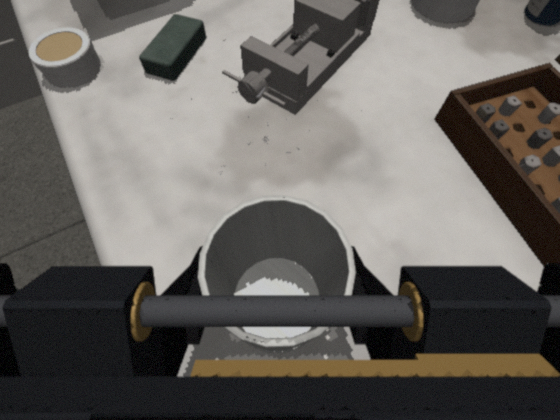

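The wrist view shows the empty cup back at its original spot, rim (201..355). I'll lower it 1 mm, release and back off.

Call:
arm_command([
  [0, [-0.001, 0, 0.001], [0, 0, 0]],
  [0, [-0.001, 0, 0.001], [0, 0, 0]],
  [100, [-0.001, 0, 0.001], [0, 0, 0]],
  [100, [-0.001, 0, 0.001], [0, 0, 0]],
  [100, [-0.001, 0, 0.001], [0, 0, 0]],
  [100, [-0.001, 0, 0.001], [0, 0, 0]],
  [100, [-0.001, 0, 0.001], [0, 0, 0]],
  [100, [-0.001, 0, -0.005], [0, 0, 0]],
  [100, [-0.001, 0, -0.02], [0, 0, 0]],
  [100, [-0.001, 0, -0.04], [0, 0, 0]],
])

```text
time: 11.93
ee_pos: [0.3992, -0.2427, 0.1082]
eef_rot: [0.799, 0.464, 0.33, -0.194]
ft_force: [-0.6, -0.2, -0.4]
width: 0.0865
```

```bash
python3 - <<'E'
from seq import *
s=st()
c=cam("wrist"); cv2.imwrite("pics/w9.png",c["pixels"][:,:,::-1])
Rd=np.column_stack([[0,1,0],[1,0,0],[0,0,-1.]])
for Rd in (np.column_stack([[0,1,0],[1,0,0],[0,0,-1.]]),np.column_stack([[0,-1,0],[-1,0,0],[0,0,-1.]])):
  for p in ([.46,.26,.25],[.468,.19,.25]):
    q,e=ik(p,Rd,np.array([0,.3,-.3,1.8,0,1,0])); print(q.round(2),e)
E
```

```text
t 11.93 q [ 1.23   0.455 -0.429  1.963 -0.629  1.121  0.684] p [ 0.3992 -0.2427  0.1082] F [-0.6 -0.2 -0.4] w 0.0865
[[0.351, 0.87, 0.347], [0.613, -0.494, 0.617], [0.708, -0.004, -0.706]]
[-0.25  0.2  -0.36  1.73  0.07  1.23 -0.62] 2.431142400771132e-05
[-0.13  0.15 -0.33  1.77  0.05  1.23 -0.47] 1.8087429811897687e-05
[ 0.2   0.29 -0.93  1.72  0.24  1.25  2.36] 7.09206351036348e-05
[ 0.22  0.19 -0.75  1.77  0.14  1.23  2.58] 7.746986735972032e-05
```

View pics/w9.png

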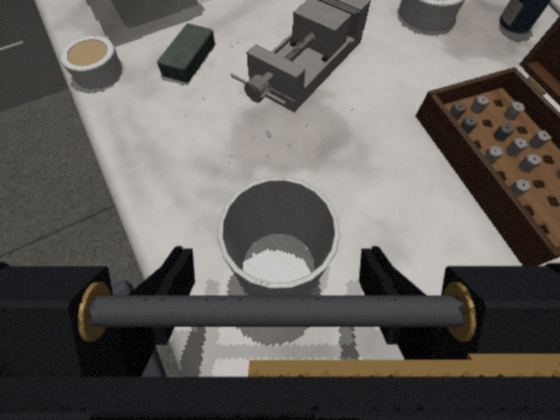

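```bash
python3 - <<'E'
import re
s=open('fit.py').read()
# drop base plate points
s=s.replace("((55,65,12),(108,92)),((55,-65,12),(373,75)),((-55,-65,12),(383,296)),((-55,65,12),(120,310)),","").replace(",((-55,-65,12),(398,475)),((-55,65,12),(155,598))","")
open('fit2.py','w').write(s)
E
python3 fit2.py | head -18
python3 - <<'E'
from seq import *
s=st()
a=np.radians(1.77)
Rd=np.column_stack([[-np.sin(a),np.cos(a),0],[np.cos(a),np.sin(a),0],[0,0,-1.]])
P0=np.array(s["ee_pos"]);Rcur=R.from_quat(s["eef_rot"]).as_matrix()
p=np.array([.462,.262,.26]); d,r=delta(p,Rd); print(d,r,np.degrees(np.linalg.norm(r)))
print("up .1:",Rcur.T@[0,0,.1])
q=np.array(s["joint_positions"])
for f in np.linspace(0,1,7):
    Rf=Rcur@R.from_rotvec(f*r).as_matrix(); pf=P0+f*(p-P0)+[0,0,.12*min(1,f*5)*(1-f)]; q,e=ik(pf,Rf,q)
    print(f.round(2),pf.round(3),(Rcur.T@(pf-P0)).round(3),(f*r).round(3),q.round(2),round(e,4),Rf[:,2].round(2))
E
```

```text
[0.46424384 0.3638194  0.02242635] 1.2849351432538225
[[-0.  -0.3]
 [ 0.2 -0.1]
 [-0.3 -0.1]
 [-0.5 -0.3]
 [ 0.3  1.4]
 [-1.2 -0.6]
 [ 0.3 -0.7]
 [ 0.4  0.5]
 [ 0.3  0.1]]
head [0.46653114 0.26184505 0.105     ] tray [0.46850449 0.17386718 0.074     ]
top pointer [0.00036578 0.04431413]
top marker [-0.00894234 -0.02740009]
scene pointer [0.00211654 0.04358275]
scene marker [-0.01024994 -0.02884207]
cup rim [ 0.4316661  -0.14955675  0.07      ]
cup rim [ 0.42990076 -0.21467351  0.07      ]
cup rim [ 0.46272897 -0.18257826  0.07      ]
t 12.08 q [ 1.231  0.454 -0.428  1.961 -0.63   1.119  0.684] p [ 0.3996 -0.2449  0.1087] F [-0.3  0.7 -0.2] w 0.0868
[[0.352, 0.868, 0.35], [0.614, -0.497, 0.613], [0.706, -0.001, -0.708]]
[ 0.4401 -0.1977  0.2256] [ 0.2153 -0.764  -0.5222] 54.438315762266264
up .1: [ 7.06239571e-02 -6.10302410e-05 -7.07972666e-02]
0.0 [ 0.4   -0.245  0.109] [0. 0. 0.] [ 0. -0. -0.] [ 1.22  0.47 -0.42  1.95 -0.61  1.13  0.66] 0.0 [ 0.35  0.61 -0.71]
0.17 [ 0.41  -0.16   0.217] [ 0.132 -0.033 -0.021] [ 0.036 -0.127 -0.087] [ 1.14  0.16 -0.5   1.97 -0.6   1.24  0.48] 0.0 [ 0.28  0.54 -0.79]
0.33 [ 0.42  -0.076  0.239] [ 0.203 -0.066  0.019] [ 0.072 -0.255 -0.174] [ 1.03  0.02 -0.6   2.   -0.55  1.21  0.33] 0.0 [ 0.21  0.46 -0.86]
0.5 [0.431 0.009 0.244] [ 0.262 -0.099  0.07 ] [ 0.108 -0.382 -0.261] [ 0.9  -0.04 -0.74  2.   -0.46  1.15  0.13] 0.0 [ 0.14  0.36 -0.92]
0.67 [0.441 0.093 0.25 ] [ 0.322 -0.132  0.122] [ 0.144 -0.509 -0.348] [ 0.75 -0.01 -0.88  1.94 -0.28  1.11 -0.15] 0.0 [ 0.08  0.25 -0.97]
0.83 [0.452 0.178 0.255] [ 0.381 -0.165  0.174] [ 0.179 -0.637 -0.435] [ 0.5   0.11 -0.94  1.84 -0.01  1.15 -0.48] 0.0 [ 0.04  0.13 -0.99]
1.0 [0.462 0.262 0.26 ] [ 0.44  -0.198  0.226] [ 0.215 -0.764 -0.522] [ 0.19  0.28 -0.92  1.7   0.23  1.27 -0.74] 0.0 [-0.  0. -1.]
```

Call:
arm_command([
  [100, [0, 0, -0.02], [0, 0, 0]],
  [100, [0.005, 0, -0.045], [0, 0, 0]],
  [100, [0.025, 0, -0.07], [0, 0, 0]],
  [100, [0.05, 0, -0.09], [0, 0, 0]],
  [100, [0.08, -0.005, -0.085], [0, 0, 0]],
  [100, [0.105, -0.015, -0.065], [0.015, -0.05, -0.035]],
  [100, [0.13, -0.03, -0.04], [0.036, -0.127, -0.087]],
  [100, [0.16, -0.045, -0.015], [0.05, -0.18, -0.12]],
  [100, [0.185, -0.055, 0.005], [0.06, -0.22, -0.15]],
  [100, [0.203, -0.066, 0.019], [0.072, -0.255, -0.174]],
])

```text
time: 12.92
ee_pos: [0.4204, -0.0706, 0.2382]
eef_rot: [0.783, 0.566, 0.224, -0.132]
ft_force: [0.2, -0.5, 0.8]
width: 0.0868
```

```bash
python3 - <<'E'
from seq import *
s=st()
a=.0224
Rd=np.column_stack([[-np.sin(a),np.cos(a),0],[np.cos(a),np.sin(a),0],[0,0,-1.]])
p=np.array([.462,.262,.25]); d,r=delta(p,Rd); print(d,r,np.degrees(np.linalg.norm(r)))
c=cam("scene"); cv2.imwrite("pics/s10.png",c["pixels"][:,:,::-1])
E
```

```text
t 12.92 q [ 1.048 -0.026 -0.636  2.067 -0.594  1.166  0.353] p [ 0.4204 -0.0706  0.2382] F [ 0.2 -0.5  0.8] w 0.0868
[[0.259, 0.945, 0.201], [0.827, -0.325, 0.459], [0.499, 0.047, -0.865]]
[ 0.2917 -0.0682  0.1509] [ 0.1383 -0.5093 -0.3331] 35.75683533961948
```

View pics/s10.png

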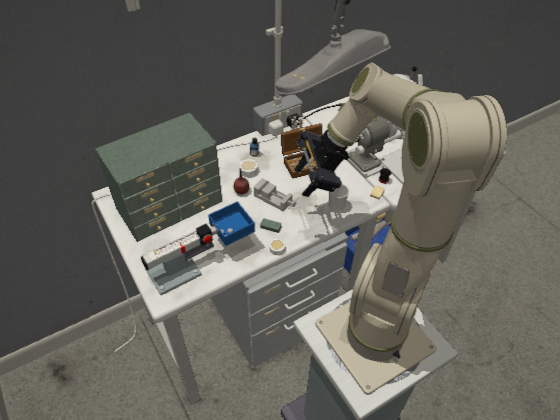

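The scene shows the cup standing at (338,197) and the gripper clear above it. Next is the hover over the head.

Call:
arm_command([
  [100, [0.03, -0.007, 0.015], [0.014, -0.05, -0.033]],
  [100, [0.062, -0.014, 0.032], [0.03, -0.11, -0.07]],
  [100, [0.094, -0.022, 0.049], [0.045, -0.165, -0.11]],
  [100, [0.126, -0.03, 0.066], [0.06, -0.22, -0.144]],
  [100, [0.158, -0.037, 0.082], [0.075, -0.275, -0.18]],
  [100, [0.19, -0.045, 0.099], [0.09, -0.33, -0.217]],
  [100, [0.222, -0.052, 0.115], [0.105, -0.388, -0.254]],
  [100, [0.253, -0.059, 0.131], [0.12, -0.442, -0.289]],
  [100, [0.277, -0.065, 0.143], [0.131, -0.483, -0.316]],
  [100, [0.292, -0.068, 0.151], [0.138, -0.509, -0.333]],
])

```text
time: 13.8
ee_pos: [0.463, 0.262, 0.2505]
eef_rot: [0.699, 0.715, 0.001, -0.001]
ft_force: [0.6, 0.1, 0.3]
width: 0.0872
```

```bash
python3 - <<'E'
from seq import *
s=st()
c=cam("wrist"); cv2.imwrite("pics/w11.png",c["pixels"][:,:,::-1])
E
```

```text
t 13.8 q [ 0.333  0.335 -1.096  1.721  0.308  1.275 -0.809] p [0.463  0.262  0.2505] F [0.6 0.1 0.3] w 0.0872
[[-0.022, 1.0, -0.001], [1.0, 0.022, 0.003], [0.003, -0.001, -1.0]]
```

View pics/w11.png

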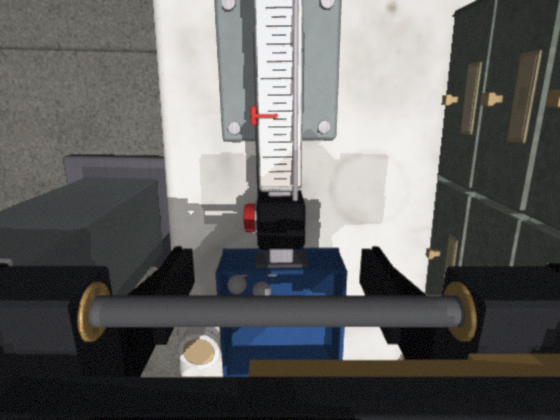

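```bash
python3 - <<'E'
from seq import *
c=cam("wrist"); crop(c,230,90,100,180,4,"w11z.png")
im=c["pixels"][180:270,230:330].astype(float); im=np.clip(im*3,0,255).astype(np.uint8)
cv2.imwrite("pics/w11b.png",cv2.resize(im[:,:,::-1],None,fx=7,fy=6.5,interpolation=cv2.INTER_CUBIC))
for P in ([.4665+.017,.262-.018,.122],[.4665-.017,.262-.018,.122],[.4665+.017,.262+.018,.122],[.4665-.017,.262+.018,.122],[.4665-.027,.262,.105]): print(P,proj(c,P).round(1))
E
```

```text
[0.48350000000000004, 0.24400000000000002, 0.122] [305.2 254.7]
[0.4495, 0.24400000000000002, 0.122] [257.  253.6]
[0.48350000000000004, 0.28, 0.122] [307.9 205.8]
[0.4495, 0.28, 0.122] [257.5 204.5]
[0.4395, 0.262, 0.105] [244.9 221.1]
```

View pics/w11b.png

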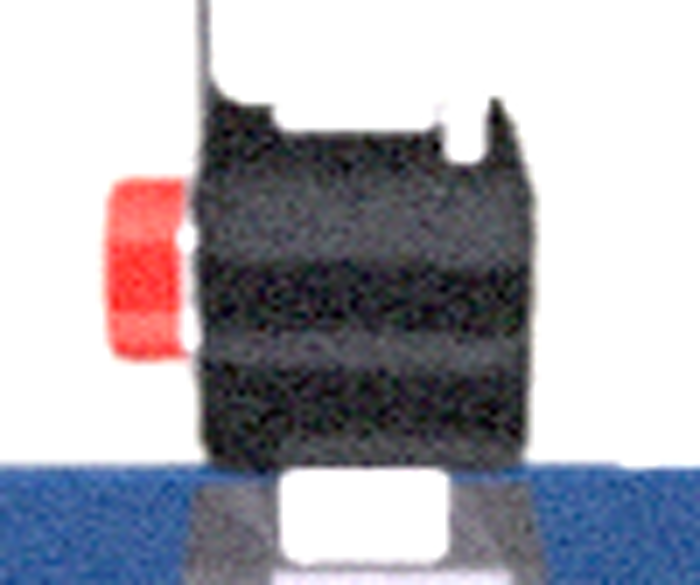

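View pics/w11z.png

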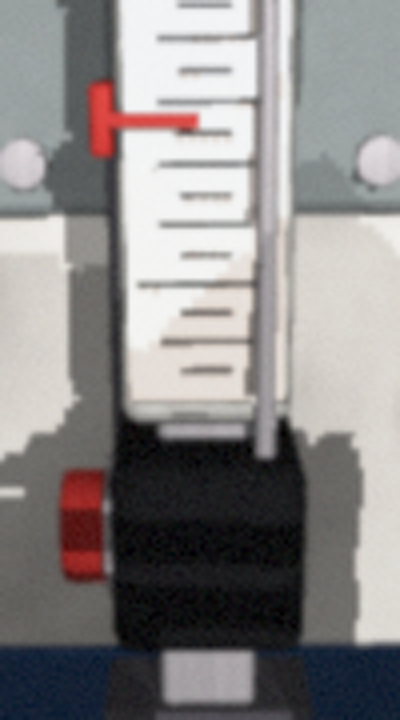

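Zoomed wrist view: the head spans (258.6..305.7, 206..251.5) and the button is at v=221.5, within 1 px of my model. Descending around the head.

Call:
arm_command([
  [100, [0, 0.002, 0.015], [0, 0, 0]],
  [100, [0, 0.002, 0.03], [0, 0, 0]],
  [100, [0, 0.002, 0.045], [0, 0, 0]],
  [100, [0, 0.002, 0.06], [0, 0, 0]],
  [100, [0, 0.002, 0.07], [0, 0, 0]],
  [100, [0, 0.002, 0.08], [0, 0, 0]],
  [100, [0, 0.002, 0.087], [0, 0, 0]],
  [100, [0, 0.002, 0.092], [0, 0, 0]],
  [100, [0, 0.002, 0.094], [0, 0, 0]],
  [100, [0, 0.002, 0.094], [0, 0, 0]],
])

```text
time: 14.73
ee_pos: [0.4659, 0.2583, 0.157]
eef_rot: [0.701, 0.713, 0.001, -0.001]
ft_force: [0.0, 0.1, 0.3]
width: 0.0869
```

```bash
python3 - <<'E'
from seq import *
s=st()
c=cam("wrist"); cv2.imwrite("pics/w12.png",c["pixels"][:,:,::-1])
E
```

```text
t 14.73 q [ 0.267  0.442 -1.024  1.822  0.418  1.112 -0.887] p [0.4659 0.2583 0.157 ] F [0.  0.1 0.3] w 0.0869
[[-0.017, 1.0, 0.0], [1.0, 0.017, 0.003], [0.003, 0.0, -1.0]]
```

View pics/w12.png

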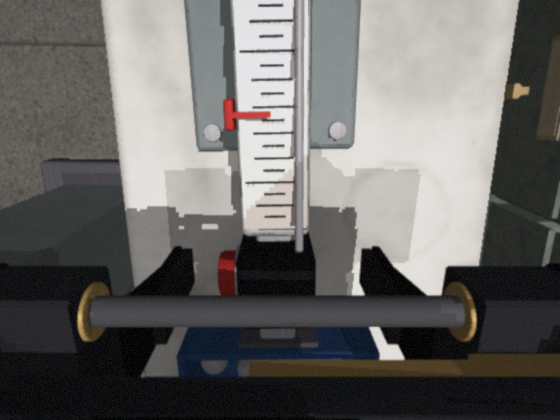

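Call:
arm_command([
  [100, [0.003, -0.001, 0], [0, 0, 0]],
  [100, [0.003, -0.001, 0], [0, 0, 0]],
  [0, [0.003, -0.001, 0], [0, 0, 0]],
  [0, [0.003, -0.001, 0], [0, 0, 0]],
  [0, [0.003, -0.001, 0], [0, 0, 0]],
  [0, [0.003, -0.001, 0], [0, 0, 0]],
  [0, [0.003, -0.001, 0], [0, 0, 0]],
  [0, [0.003, -0.001, 0], [0, 0, 0]],
  [0, [0.003, -0.001, 0], [0, 0, 0]],
  [0, [0.003, -0.001, 0], [0, 0, 0]],
], squeeze=30)

```text
time: 15.62
ee_pos: [0.4641, 0.2614, 0.157]
eef_rot: [0.701, 0.713, 0.0, -0.001]
ft_force: [-5.4, -1.3, 4.4]
width: 0.0418
```

```bash
python3 - <<'E'
from seq import *
s=st()
c=cam("wrist"); cv2.imwrite("pics/w13.png",c["pixels"][:,:,::-1])
E
```

```text
t 15.62 q [ 0.26   0.444 -1.024  1.821  0.418  1.114 -0.894] p [0.4641 0.2614 0.157 ] F [-5.4 -1.3  4.4] w 0.0418
[[-0.017, 1.0, -0.001], [1.0, 0.017, 0.002], [0.002, -0.001, -1.0]]
```

View pics/w13.png

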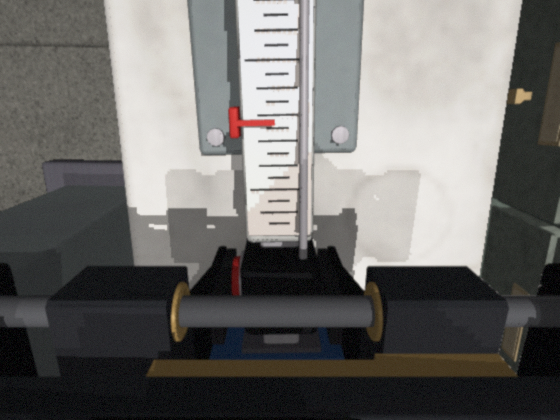

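Call:
arm_command([
  [0, [0, 0, 0], [0, 0, 0]],
  [0, [0, 0, 0], [0, 0, 0]],
  [0, [0, 0, 0], [0, 0, 0]],
  [0, [0, 0, 0], [0, 0, 0]],
  [0, [0, 0, 0], [0, 0, 0]],
  [0, [0, 0, 0], [0, 0, 0]],
  [0, [0, 0, 0], [0, 0, 0]],
  [0, [0, 0, 0], [0, 0, 0]],
  [0, [0, 0, 0], [0, 0, 0]],
  [0, [0, 0, 0], [0, 0, 0]],
], squeeze=35)

```text
time: 16.5
ee_pos: [0.4646, 0.2613, 0.157]
eef_rot: [0.701, 0.713, 0.001, -0.001]
ft_force: [-4.5, -2.1, 2.3]
width: 0.0364
```

```bash
python3 - <<'E'
from seq import *
s=st()
c=cam("wrist"); crop(c,180,200,200,150,4,"w14.png")
E
```

```text
t 16.5 q [ 0.26   0.444 -1.024  1.821  0.419  1.113 -0.894] p [0.4646 0.2613 0.157 ] F [-4.5 -2.1  2.3] w 0.0364
[[-0.017, 1.0, -0.0], [1.0, 0.017, 0.003], [0.003, -0.0, -1.0]]
```

View pics/w14.png

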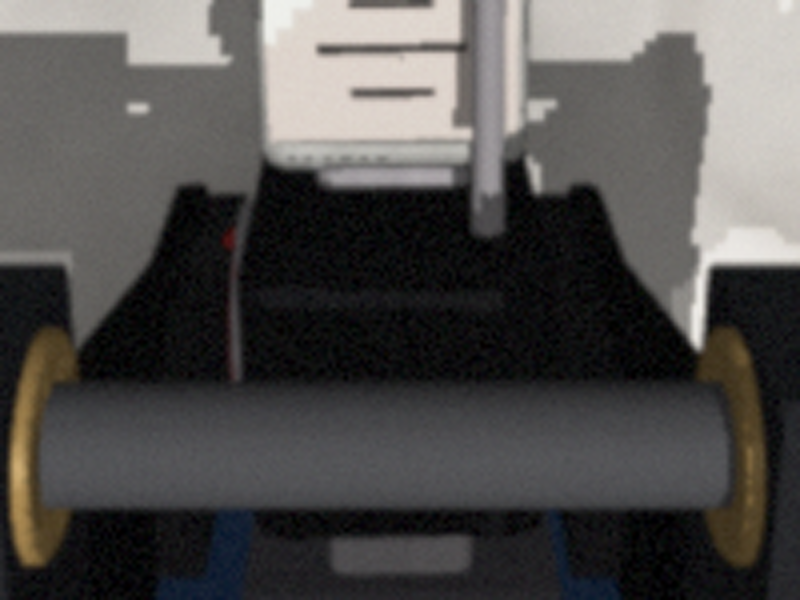

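The zoomed view shows the button pressed flush, with the opening at 36 mm. Drawing the boom out gently.

Call:
arm_command([
  [0, [-0.002, 0, 0], [0, 0, 0]],
  [0, [-0.005, 0, 0], [0, 0, 0]],
  [0, [-0.01, 0, 0], [0, 0, 0]],
  [0, [-0.016, 0, 0], [0, 0, 0]],
  [0, [-0.022, 0, 0], [0, 0, 0]],
  [0, [-0.028, 0, 0], [0, 0, 0]],
  [0, [-0.034, 0, 0], [0, 0, 0]],
  [0, [-0.039, 0, 0], [0, 0, 0]],
  [0, [-0.043, 0, 0], [0, 0, 0]],
  [0, [-0.045, 0, 0], [0, 0, 0]],
], squeeze=35)

```text
time: 17.38
ee_pos: [0.4661, 0.2155, 0.1571]
eef_rot: [0.701, 0.713, 0.001, -0.001]
ft_force: [1.8, 4.4, -5.4]
width: 0.0366
```

```bash
python3 - <<'E'
from seq import *
s=st()
c=cam("wrist"); cv2.imwrite("pics/w15.png",c["pixels"][:,:,::-1])
E
```

```text
t 17.38 q [ 0.373  0.397 -1.04   1.87   0.383  1.091 -0.797] p [0.4661 0.2155 0.1571] F [ 1.8  4.4 -5.4] w 0.0366
[[-0.016, 1.0, 0.001], [1.0, 0.016, 0.003], [0.003, 0.001, -1.0]]
```

View pics/w15.png

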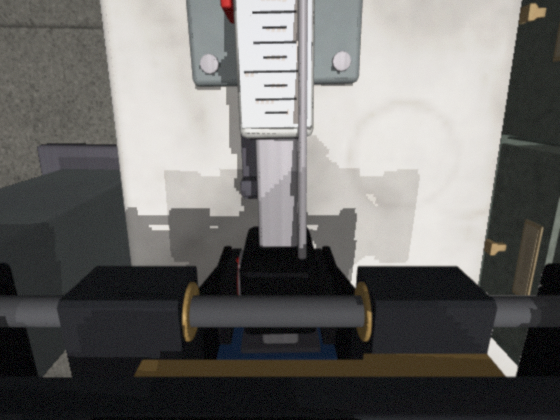

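```bash
python3 - <<'E'
from h import *
s=read_state()
# reconstruct pose of w11 picture
Rw=np.array([[-0.022,1.0,-0.001],[1.0,0.022,0.003],[0.003,-0.001,-1.0]]); u,_,v=np.linalg.svd(Rw); Rw=u@v
c=camera("wrist"); T=np.eye(4);T[:3,:3]=Rw;T[:3,3]=[.463,.262,.2505]
M=np.linalg.inv(T@np.array(c["mount"])); c["Rm"]=M[:3,:3]; c["t"]=M[:3,3]
p=np.array([.46424,.36382]);a=.0224
def loc(w): q=w[:2]-p; return np.array([np.cos(a)*q[0]+np.sin(a)*q[1],-np.sin(a)*q[0]+np.cos(a)*q[1]])
for n,X,Y,z in [("m",175,121,.112),("t100",195,285,.11),("t50?",200,101,.11),("t75",205,132,.11),("mouth",200,410,.11),("t110",210,342,.11)]:
    print(n,(1e3*loc(unproj(c,230+(X+.5)/4-.5,90+(Y+.5)/4-.5,z))).round(1))
im=cv2.imread("pics/w11.png")
cv2.imwrite("pics/w11s.png",cv2.resize(im[0:210,235:315],None,fx=5,fy=2.8*1,interpolation=cv2.INTER_CUBIC))
E
```

```text
m [ -4.9 -31.4]
t100 [ -1.6 -58.6]
t50? [ -0.8 -28.3]
t75 [  0.  -33.2]
mouth [ -0.7 -80.6]
t110 [  1.  -68.5]
```

```bash
python3 - <<'E'
from h import *
im=cv2.imread("pics/t_boom.png")[140:220,90:410]; cv2.imwrite("pics/tb2.png",cv2.resize(im,None,fx=2.4,fy=3,interpolation=cv2.INTER_CUBIC))
c=cam("top"); crop(c,120,180,130,80,6,"t16.png")
E
```

```text
(no output)
```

View pics/tb2.png

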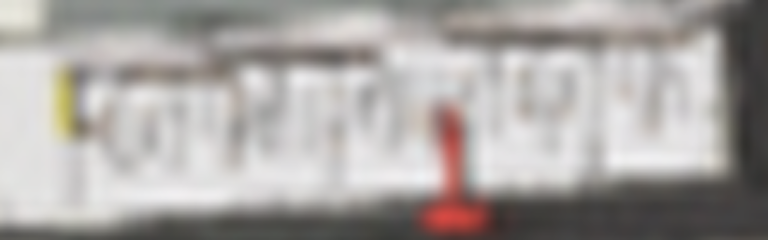

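View pics/t16.png

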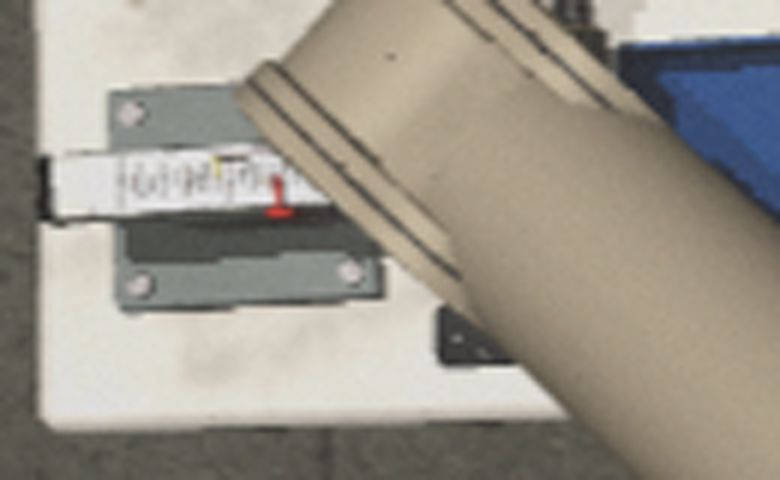

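Wrist scale reading: the marker sits 1.8 mm short of the 75 tick, so about 73.2 mm of extension. The boom is now at about 46 mm. Continuing.

Call:
arm_command([
  [0, [-0.002, 0, 0], [0, 0, 0]],
  [0, [-0.005, 0, 0], [0, 0, 0]],
  [0, [-0.009, 0, 0], [0, 0, 0]],
  [0, [-0.013, 0, 0], [0, 0, 0]],
  [0, [-0.017, 0, 0], [0, 0, 0]],
  [0, [-0.021, 0, 0], [0, 0, 0]],
  [0, [-0.024, 0, 0], [0, 0, 0]],
  [0, [-0.026, 0, 0], [0, 0, 0]],
  [0, [-0.027, 0, 0], [0, 0, 0]],
  [0, [-0.027, 0, 0], [0, 0, 0]],
], squeeze=35)

```text
time: 18.37
ee_pos: [0.4668, 0.1893, 0.157]
eef_rot: [0.701, 0.713, 0.002, -0.0]
ft_force: [5.9, 4.7, -8.6]
width: 0.0361
```

```bash
python3 - <<'E'
from seq import *
s=st()
c=cam("top"); crop(c,130,195,60,40,12,"t17.png"); cv2.imwrite("pics/t17f.png",c["pixels"][:,:,::-1])
c=cam("scene"); crop(c,145,225,60,45,12,"s17.png"); cv2.imwrite("pics/s17f.png",c["pixels"][:,:,::-1])
c=cam("wrist"); cv2.imwrite("pics/w17.png",c["pixels"][:,:,::-1])
E
```

```text
t 18.37 q [ 0.439  0.372 -1.047  1.894  0.363  1.079 -0.736] p [0.4668 0.1893 0.157 ] F [ 5.9  4.7 -8.6] w 0.0361
[[-0.017, 1.0, 0.002], [1.0, 0.017, 0.003], [0.003, 0.002, -1.0]]
```

View pics/t17.png

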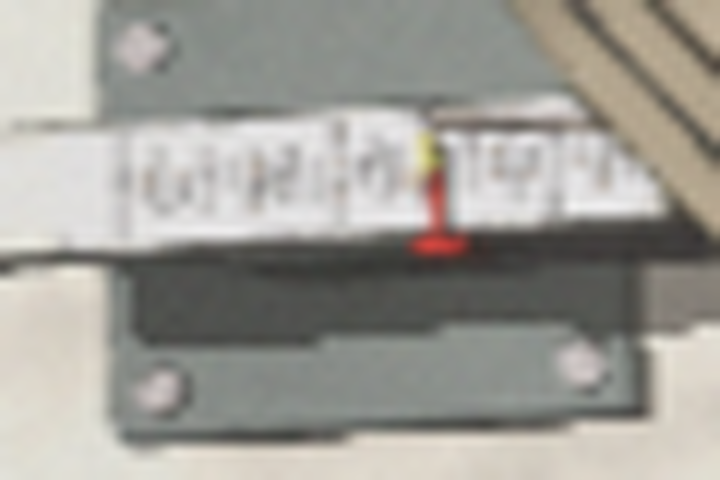

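View pics/s17.png

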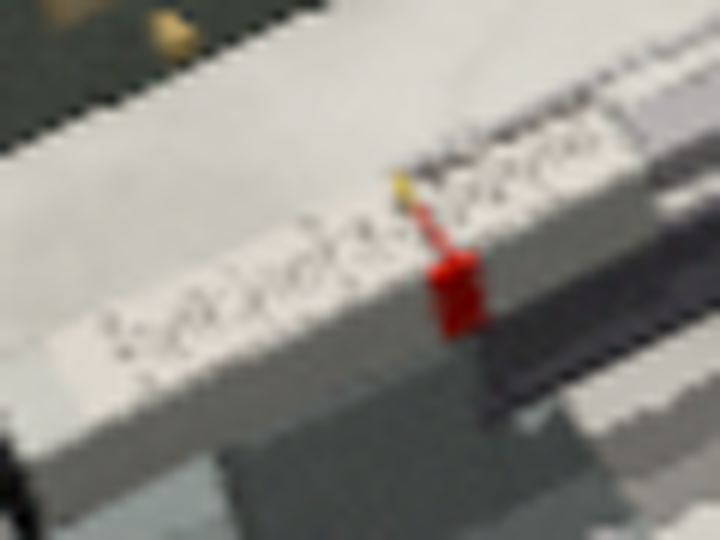

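View pics/w17.png

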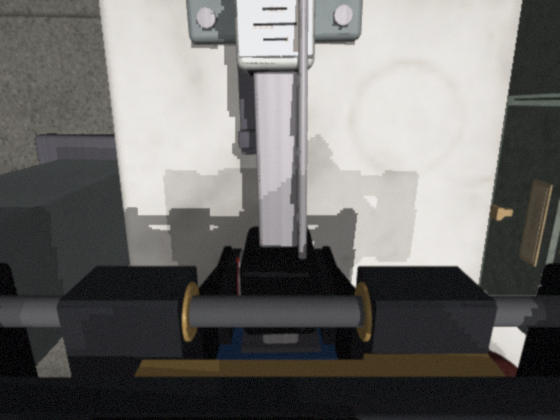

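View pics/s17f.png

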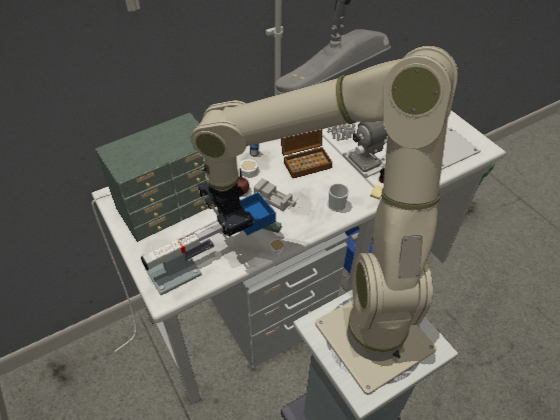

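```bash
cat > meas.py <<'E'
from h import *
p=np.array([.46424,.36382])
def run(tag=""):
  for n in ("top","scene"):
    c=cam(n); o=c["pixels"].astype(float)
    x0,y0,w,h=(130,195,60,40) if n=="top" else (145,225,60,45)
    k=8; im=cv2.resize(o[y0:y0+h,x0:x0+w],None,fx=k,fy=k,interpolation=cv2.INTER_CUBIC)
    r,g,b=im[...,0],im[...,1],im[...,2]
    Y=np.clip(np.minimum(r,g)-b-40,0,None); Rr=np.clip(r-np.maximum(g,b)-60,0,None)*(g<150)
    V,U=np.mgrid[:im.shape[0],:im.shape[1]]
    U=(U+.5)/k-.5+x0; V=(V+.5)/k-.5+y0
    cy=np.array([(U*Y).sum()/Y.sum(),(V*Y).sum()/Y.sum()])
    for a in (.0224,.031):
      def loc(w): q=w[:2]-p; return np.array([np.cos(a)*q[0]+np.sin(a)*q[1],-np.sin(a)*q[0]+np.cos(a)*q[1]])*1e3
      zb=.112
      d=[];wt=[]
      for i in zip(*np.where(Rr>20)):
        l=loc(unproj(c,U[i],V[i],zb)); d.append(l); wt.append(Rr[i])
      d=np.array(d);wt=np.array(wt); m=(d[:,0]>-13)&(d[:,0]<0)  # blade only
      py=loc(unproj(c,*cy,.1165)); by=(d[m]*wt[m,None]).sum(0)/wt[m].sum()
      print(tag,n,a,"pointer",py.round(2),"blade",by.round(2),"p-m",round(py[1]-by[1],2),"blade range",d[m].min(0).round(1),d[m].max(0).round(1))
if __name__=="__main__": run()
E
python3 meas.py
```

```text
top 0.0224 pointer [  1.19 -26.07] blade [ -9.36 -27.14] p-m 1.07 blade range [-12.7 -28. ] [ -6.8 -26.2]
 top 0.031 pointer [  0.96 -26.08] blade [ -9.59 -27.05] p-m 0.98 blade range [-12.9 -27.9] [ -7.1 -26.1]
 scene 0.0224 pointer [ 30.5  -17.57] blade [-11.14 -29.24] p-m 11.67 blade range [-12.4 -29.7] [-10.1 -28.8]
 scene 0.031 pointer [ 30.35 -17.83] blade [-11.39 -29.14] p-m 11.31 blade range [-12.6 -29.6] [-10.3 -28.7]
```

Two independent estimates agree: TCP travel of 72.1 against 73.2 needed, and the top image showing it 1.0 mm short. Nudging 1 mm.

Call:
arm_command([
  [0, [-0.001, 0, 0], [0, 0, 0]],
  [0, [-0.001, 0, 0], [0, 0, 0]],
  [0, [-0.001, 0, 0], [0, 0, 0]],
  [0, [-0.001, 0, 0], [0, 0, 0]],
  [0, [-0.001, 0, 0], [0, 0, 0]],
  [0, [-0.001, 0, 0], [0, 0, 0]],
  [0, [-0.001, 0, 0], [0, 0, 0]],
  [0, [-0.001, 0, 0], [0, 0, 0]],
  [0, [-0.001, 0, 0], [0, 0, 0]],
  [0, [-0.001, 0, 0], [0, 0, 0]],
], squeeze=35)

```text
time: 19.45
ee_pos: [0.4669, 0.1885, 0.157]
eef_rot: [0.701, 0.713, 0.002, -0.0]
ft_force: [4.9, 4.1, -7.8]
width: 0.0367
```

```bash
sed -i 's/    cy=np/    Y=Y*((V>237)|(n=="top"))\n    cy=np/' meas.py; python3 meas.py; python3 - <<'E'
from seq import *
st()
c=cam("top"); crop(c,130,195,60,40,12,"t18.png"); cv2.imwrite("pics/t18f.png",c["pixels"][:,:,::-1])
c=cam("scene"); crop(c,145,175,140,100,5.5,"s18.png")
E
```

```text
top 0.0224 pointer [  0.83 -27.64] blade [ -9.34 -27.13] p-m -0.52 blade range [-12.7 -28. ] [ -6.8 -26.2]
 top 0.031 pointer [  0.59 -27.65] blade [ -9.57 -27.05] p-m -0.6 blade range [-12.9 -27.9] [ -7.1 -26.1]
 scene 0.0224 pointer [  2.71 -28.51] blade [ -8.38 -29.24] p-m 0.73 blade range [-12.4 -29.8] [ -2.7 -28.8]
 scene 0.031 pointer [  2.46 -28.53] blade [ -8.63 -29.17] p-m 0.64 blade range [-12.6 -29.7] [ -3.  -28.7]
t 19.55 q [ 0.441  0.371 -1.047  1.895  0.362  1.079 -0.734] p [0.4669 0.1885 0.157 ] F [ 6.7  3.5 -8. ] w 0.0365
[[-0.017, 1.0, 0.002], [1.0, 0.017, 0.004], [0.003, 0.002, -1.0]]
```

View pics/t18.png

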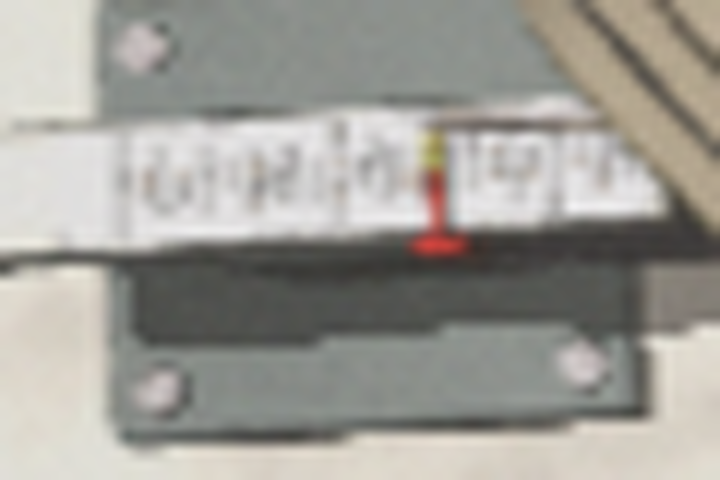

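View pics/t18f.png

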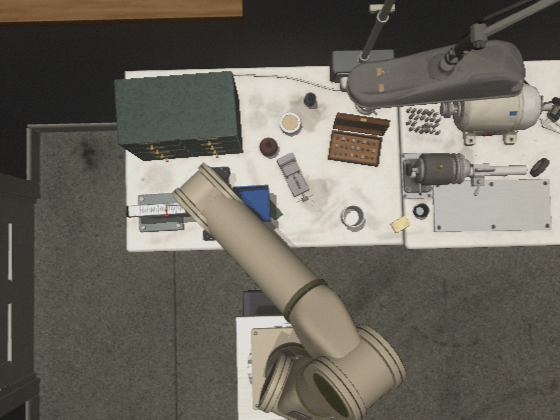

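View pics/s18.png

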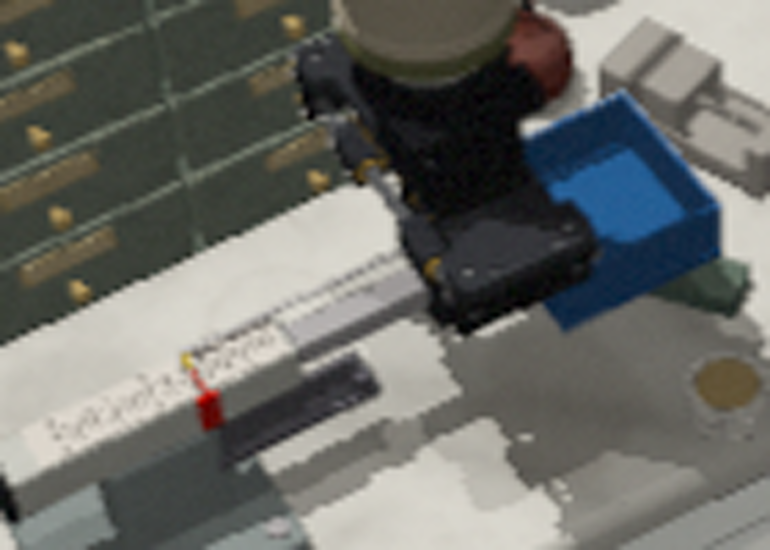

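```bash
python3 - <<'E'
from plan import *
st(); print(close_job())
E
```

```text
t 19.65 q [ 0.441  0.371 -1.047  1.895  0.362  1.079 -0.734] p [0.4669 0.1885 0.157 ] F [ 6.   3.2 -7.1] w 0.0361
[[-0.017, 1.0, 0.002], [1.0, 0.017, 0.003], [0.003, 0.002, -1.0]]
the job is handed in; nothing more can be done
None
```

I poured the five balls into the tray with the boom still locked and stood the empty cup upright at its original spot. I then squeezed the button, drew the boom to the marker and handed the job in at 19.65 s, still gripping with 35 N.

What the last checks showed:
- **Button:** the finger opening was about 36.5 mm, where head plus pressed button should be 38 mm. The close-up after squeezing showed the button in and flush.
- **Boom position:** the arm had travelled about 72.9 mm. I read the marker at about 73.2 mm on the scale. The two cameras disagreed slightly on the pointer: the top camera put it about 0.5 mm past the marker, the scene camera about 0.7 mm short. That averages to within a few tenths of a millimetre.
- **Balls:** I saw all five in the tray after the pour. At the end the arm hid them, so I could not recount them. No balls were visible on the bench.
- **Cup, marker and bystanders:** the cup was upright, and the marker, tin, block and brass blank looked unmoved.

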